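Show the heel plate from the weighted pattern case

ROBOT

A 6-joint arm with a two-finger parallel gripper is mounted at the origin on the work surface. World frame = base frame: x ahead of the robot, y to its left, z up, the work surface at z = 0. Lengths are in m, angles in rad, forces in N, time in s.
With the tool pointing down it reaches from about 0.425 to 0.95 m from the base axis. Payload 3.5 kg.
Tool frame: the origin (TCP) lies at the very end of the fingers, on their centre line; the grasp point (between the pads) lies 19 mm behind it; y points along the fingers, z is the direction in which the jaws open and shut, and the axes are right-handed (so a half turn about y gives the same grasp; the last joint's range is limited). The gripper opens to 85 mm and grips with 20 to 120 N. Pads are 22 mm wide; open, the fingers measure 114 mm over their backs; the gripper's body (76 mm by 85 mm) begins 54 mm behind the grasp point. The pads swing forward as they close: fully open they stand 13 mm farther back than shut.
Start: joints at [-1.321, 0.286, 1.577, -0, 1.279, -0.15], TCP at [0.263, -0.622, 0.231] pointing down, gripper open.
Joint ranges: [-2.77, 2.77], [-0.9, 2.22], [0.21, 2.48], [-1.53, 4.67], [0.24, 2.81], [-2.84, 2.84]. Speed limits (rad/s): [2.79, 2.79, 3.14, 3.14, 3.14, 3.14].

INTERFACE

Orientations are given as a unit quaternion [x, y, z, w].
In Python, from plant import ctrl gives the robot as it stands. The module is installed in compiled form; this text tells all that it offers.
- The arm moves only by the tool jog_arm, never from a script. Its argument "deltas" is a list of rows, each a list of 3 entries, a list of its own where there are three numbers: the turn, a rotation vector about the tool's x, y, z in rad, then the shift along the tool's x, y, z in m, then the opening, from 0 (shut) to 1 (fully open). In form: [[[wx, wy, wz], [dx, dy, dz], gripper], ...]. A call has 1 to 10 rows; each row is the pose to reach, as a shift and turn from the pose measured when the call began, along the tool's axes at that moment; what a row does not reach only later rows make up. A row lasts 1/12 s, in which the tool goes at most 41.7 mm and 7.16 degrees, less where a joint would pass 70% of its speed; a pose out of reach is approached as far as the arm can. A call with a gripper value outside its range is refused whole. The fingers move at their own pace and stop on an object; "force" is the grip in N (left out, the last holds). Time passes only in rows, so rows that repeat a pose let the fingers close. It gives the time, the measured TCP pose, the force and the opening at its end, in the units of the state.
- ctrl.get_state(): the state, without advancing time (a new reading comes with each control period).
- ctrl.read_camera(name): name is "scene" or "top"; returns a dict with "pixels" (480x640x3 uint8, blue, green, red), "range_z" (480x640 float32, m along the optical axis (not along the pixel's ray), 0 where there is no reading), "fx", "fy", "cx", "cy" (pixels), "k1" (the pictures are not rectified: a ray, as slopes to the right and down, at radius r is drawn at 1 + k1 r^2 times it, then the intrinsics apply), "T" (4x4, takes a point from camera to world coordinates). Camera axes: x right, y up, looking along -z (the intrinsics and any distortion apply to the point x, -y, -z); pixel columns grow to the right and rows downward; lengths in m; the calibration is good to about 2 mm. A picture is of the moment at which its call begins.
- ctrl.sign_off(): hands the job in, once; it reports no verdict.
The state is a dict: "time": time; "qpos": joint angles; "dq": joint speeds; "joint_efforts": joint torques, N m; "eef_pos": TCP position; "tcp_rot": TCP orientation; "contact_force": force on the tool from outside, world axes, zero at the start; "wrist_torque": the same for the moment, N m; "opening": opening from 0.0 (shut) to 1.0 (fully open).
Only numpy, scipy, OpenCV 4.12 (cv2) and the standard library are available. Lean on these libraries where they do the work, as an engineer would, in place of code of your own. Each camera call takes 0.05 s, during which the arm holds its last target.

TASK

A round steel weight lies on the flap of the wooden case: take it off and lay it in the gap on top of the two weights in the cradle, lined up with them, so that the three form a pyramid. Then swing the flap right open by its knob so that it stays up, and draw out the steel plate with the rounded top, leaving the square-topped plate in its place. Finish while still holding the rounded plate in the gripper, upright and still, over the middle of the paper sheet and about 20 cm above the bench; keep holding it, do not put it down, and do not disturb the other things on the bench.

Things in the scene. Friction and masses are not known exactly. Their poses are not given: they have to be found in the camera images.
- case: Fixed wooden case, 176 (x) x 116 (y) x 80 mm high, walls 6, floor 8 mm. Origin: centre of its underside, z up; place and yaw vary. A flap covers the top, hinged at the top of its +y side. Inside, two rails (tops at 24 mm) form an 8 mm groove along x at y = -8 mm; the plates stand on edge in it, broad faces to +-y, one near x = -42, one near x = +42 mm (either way round).
- flap (a joint): Flap angle: 0 shut, 1.57 upright, stop at 1.85; swings up from the case's -y edge over to its +y side. The stiff hinge (friction 0.25 N m, flap 0.25 kg) keeps it where it is left. Flap 176 x 116 x 6 mm, upper face 86 mm above the case's underside when shut. Two 5 mm high battens along case y, 31 mm apart, stop the weight rolling.
- flap_knob (a point): Centre of the flap's knob: brass disc, diameter 22, thickness 22 mm, axis parallel to the hinge (case x), on a 10 mm square stem; 26 mm off the flap's upper face, 104 mm from the hinge line, midway along the flap. Pinched on its flat faces (22 mm apart along case x) it turns between the fingers as the flap swings, so the tool can stay upright.
- flap_hinge (a point): Point on the hinge line, midway along it: x = 0, y = +58, z = +80 mm in the case's frame. The flap's underside passes through it: the knob's centre lies 104 mm along the flap from it and 32 mm off that plane. Site x runs along the hinge.
- heel_center (a point): Centre (half-way up) of the wanted plate: plain steel, 6 mm thick, 56 wide, 58 high, lower 30 mm straight, top a half circle of radius 28 mm; about 0.15 kg. Stands on the case's floor, top edge 66 mm above the case's underside. Its z is up, x along its width, y through its thickness (parallel to case axes, either way).
- square_center (a point): Centre of the other plate, which stays: same steel, 6 mm thick, 56 mm wide, 52 mm high, with a square top.
- weight_center (a point): Centre of the round steel weight that lies on the flap: a cylinder 50 mm in diameter and 50 mm long, about 0.77 kg. Site x is along its axis; it lies with its axis along the case's y, at case x = 0.
- cradle: Fixed low wooden cradle, 70 (x) x 108 (y) mm, floor 8, ribs 16 mm high. Origin: centre of its underside, z up; place and yaw vary. Two weights lie in it side by side, axes along its x, at y = -27 and +27 mm, centres 33 mm above its underside. A third saddled on them has its centre at x = 0, y = 0, about 75 mm above the underside.
- weight_a_center (a point): Centre of the cradle's weight on its -y side, same size as the other weights (50 mm diameter, 50 mm long).
- weight_b_center (a point): Centre of the cradle's weight on its +y side, same size.
- sheet: White paper sheet with a foot tracing, fixed flat on the bench, 200 mm along its x and 130 mm along its y, 1 mm thick. Origin: its middle.
- last_a_center (a point): Bystander: wooden shoe last, 250 mm long, 84 mm wide, 100 mm high, behind the case; point 40 mm above its underside, mid-length.
- last_b_center (a point): Bystander: white shoe last, 240 mm long, 97 mm high, behind the cradle; point 40 mm above its underside, mid-length.
- glue_center (a point): Bystander: glue bottle, 56 mm in diameter, 130 mm high; its centre.
- jar_center (a point): Bystander: jar with a steel cap, 60 mm in diameter, 65 mm high; its centre.
- tin_center (a point): Bystander: steel tin, 60 mm in diameter, 45 mm high; its centre.
- hammer_grip (a point): Bystander: hammer, 240 mm long, lying on the bench; point on its handle.
Mind the look-alikes: they are no part of the job. What is shaped like the part that bears weight_center but yellow is not meant.

How it is judged:
By the outcome, as a careful person would: the job done as asked, in the order asked, and still so for the second after the job is handed in, while the arm keeps its last pose, push and grip.
It also fails if it takes over 72 s, if anything falls off the work surface, if the arm or the gripper's body presses on something with over 40 N, if the wrist force passes 120 N, or if a joint passes its speed limit or range.

## Working session

There is one attempt and no reset: what is moved stays moved. The work goes in short steps, Python scripts to look and compute and a tool call to move; the robot and the scene stay as the last step left them, time stands still between calls to the robot, and variables do not carry over. Pictures are saved under pics/ and viewed, and the job is handed in when it is done.

Besides the shell and the picture viewer there is one more tool, called by a JSON object that holds its "api" and its "payload", one argument or row to a line. jog_arm: Moves the arm, as the interface text tells. Its arguments: {"type":"object","properties":{"deltas":{"type":"array","items":{"type":"array"}},"force":{"type":"number"}},"required":["deltas"]}

```bash
mkdir -p pics; ls; python3 - <<'E'
from plant import ctrl
import cv2,numpy as np
s=ctrl.get_state()
print(s)
for n in("scene","top"):
    c=ctrl.read_camera(n); cv2.imwrite(f"pics/{n}0.png",c["pixels"]); np.savez(f"{n}0.npz",**c)
    print({k:c[k] for k in("fx","fy","cx","cy","k1","T")})
E
```

```text
pics
{'time': 0.0, 'qpos': array([-1.32098336e+00,  2.87207129e-01,  1.57818761e+00,  3.20023730e-05,
        1.27859666e+00, -1.50033524e-01]), 'dq': array([3.86612161e-04, 3.15947174e-04, 6.84711638e-04, 7.54561773e-05,
       8.59433241e-05, 8.17720151e-04]), 'joint_efforts': array([-1.14955412e-03, -4.05985129e+01, -2.92625892e+01, -1.99115793e-04,
        5.89300660e-03,  8.45269348e-07]), 'eef_pos': array([ 0.26261047, -0.62110407,  0.22991379]), 'tcp_rot': array([-0.14045541,  0.69387022, -0.69217509,  0.14039246]), 'contact_force': array([ 0.13898487, -0.60509675, -0.22253514]), 'wrist_torque': array([-0.02762797,  0.01353011, -0.00086663]), 'opening': 1.0034632684405254}
{'fx': 525.9421519462788, 'fy': 525.9421519462788, 'cx': 321.25395913459084, 'cy': 241.49805498047763, 'k1': -0.07075524552290104, 'T': array([[ 0.07075554, -0.80375995,  0.5907314 ,  1.30017075],
       [ 0.99748071,  0.05399141, -0.04601272, -0.10610046],
       [ 0.00508876,  0.59249883,  0.80555524,  1.1001923 ],
       [ 0.        ,  0.        ,  0.        ,  1.        ]])}
{'fx': 608.6663519130656, 'fy': 608.6663519130656, 'cx': 330.1856011686729, 'cy': 230.17895419247003, 'k1': -0.18648862960626283, 'T': array([[ 2.95670226e-02,  9.85083645e-01, -1.69516969e-01,
         2.83012861e-01],
       [-9.99562013e-01,  2.89258321e-02, -6.25134178e-03,
        -6.90230727e-02],
       [-1.25467517e-03,  1.69627556e-01,  9.85507442e-01,
         1.60191532e+00],
       [ 0.00000000e+00,  0.00000000e+00,  0.00000000e+00,
         1.00000000e+00]])}
```

View pics/scene0.png

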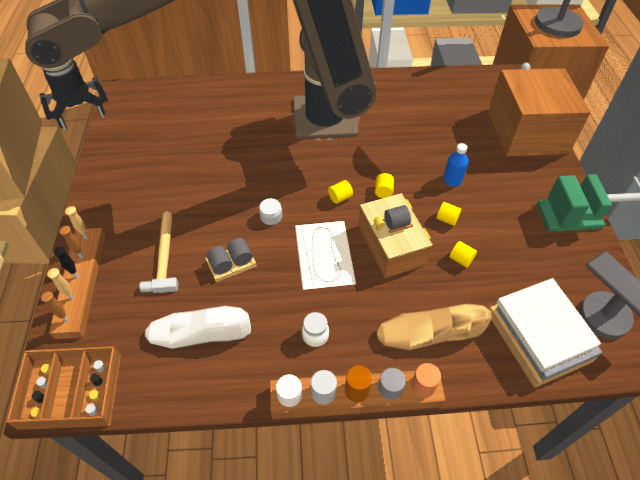

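View pics/top0.png

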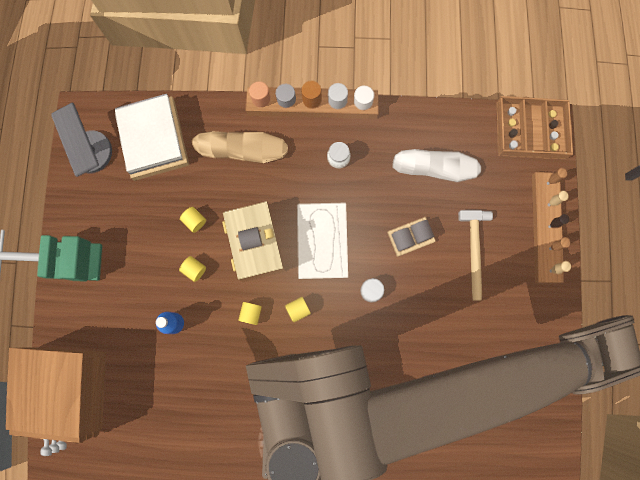

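```bash
cat > h.py <<'E'
import numpy as np,cv2
from scipy.spatial.transform import Rotation as R
class Cam:
    def __init__(s,d):
        s.d=d;s.T=np.array(d["T"]);s.px=np.array(d["pixels"]);s.rz=np.array(d["range_z"])
        s.K=np.array([[d["fx"],0,d["cx"]],[0,d["fy"],d["cy"]],[0,0,1.]],float);s.D=np.array([float(d["k1"]),0,0,0])
    def ray(s,uv):
        n=cv2.undistortPoints(np.array(uv,float).reshape(-1,1,2),s.K,s.D)[:,0]
        return np.c_[n[:,0],-n[:,1],-np.ones(len(n))]@s.T[:3,:3].T
    def plane(s,uv,z):
        r=s.ray(uv);o=s.T[:3,3];return o+r*((z-o[2])/r[:,2])[:,None]
    def cloud(s):
        v,u=np.mgrid[:480,:640];r=s.ray(np.c_[u.ravel(),v.ravel()])
        return (s.T[:3,3]+r*s.rz.ravel()[:,None]).reshape(480,640,3)
    def proj(s,P):
        q=(np.atleast_2d(P)-s.T[:3,3])@s.T[:3,:3];q=q*[1,-1,-1]
        return cv2.projectPoints(q,np.zeros(3),np.zeros(3),s.K,s.D)[0][:,0]
def load(n): return Cam(dict(np.load(n+".npz")))
def grab(n,save=None):
    from plant import ctrl
    c=ctrl.read_camera(n)
    if save: np.savez(save+".npz",**c);cv2.imwrite(f"pics/{save}.png",c["pixels"])
    return Cam(c)
def crop(c,u0,v0,u1,v1,name,k=5):
    cv2.imwrite(f"pics/{name}.png",cv2.resize(c.px[v0:v1,u0:u1],None,fx=k,fy=k,interpolation=cv2.INTER_CUBIC))
E
python3 - <<'E'
from h import *
t=load("top0");s=load("scene0")
crop(t,210,190,300,290,"tc",6);crop(t,375,200,455,270,"tcr",7)
crop(s,345,180,445,280,"sc",6);crop(s,195,225,265,285,"scr",7)
for c in(t,s):
    P=c.cloud();z=P[...,2];
    for nm,(x0,x1,y0,y1,z0,z1) in dict(flap=(.4,.75,-.05,.3,.079,.094),above=(.4,.75,-.05,.3,.097,.16),cr=(.4,.7,-.4,-.15,.03,.08)).items():
        m=(P[...,0]>x0)&(P[...,0]<x1)&(P[...,1]>y0)&(P[...,1]<y1)&(z>z0)&(z<z1)&(c.rz>0)
        print(nm,m.sum(),P[m].mean(0) if m.any() else 0,P[m].min(0),P[m].max(0))
        print(cv2.minAreaRect((P[m][:,:2]*1000).astype(np.float32)))
E
```

```text
flap 2635 [0.51455476 0.1397917  0.08591193] [0.41522941 0.05825315 0.07900336] [0.74998689 0.290497   0.09399344]
((598.3160400390625, 169.43035888671875), (364.3283996582031, 130.8314208984375), 18.965103149414062)
above 520 [0.51255572 0.13050136 0.12744297] [0.48256077 0.08147579 0.09771883] [0.74880803 0.27211042 0.14265862]
((629.7172241210938, 172.8758544921875), (297.3468017578125, 87.78033447265625), 23.35612678527832)
cr 913 [ 0.51837649 -0.25405211  0.04977462] [ 0.40017456 -0.39662443  0.03028667] [ 0.69959576 -0.1500413   0.06652404]
((546.673095703125, -276.70452880859375), (83.64590454101562, 386.18243408203125), 48.30540466308594)
flap 2170 [0.52638444 0.13725336 0.0855149 ] [0.41365932 0.05761546 0.07903098] [0.74981037 0.2577632  0.09370412]
((595.29296875, 163.09829711914062), (348.0141296386719, 125.1426010131836), 15.68724250793457)
above 593 [0.52462161 0.13006893 0.12317972] [0.48533058 0.08120173 0.09735204] [0.54496402 0.17058638 0.139397  ]
((520.4337768554688, 124.49017333984375), (52.148475646972656, 86.92941284179688), 15.151066780090332)
cr 1070 [ 0.52580263 -0.25542635  0.04776237] [ 0.40009144 -0.33134931  0.03016086] [ 0.58921996 -0.15083891  0.06159718]
((497.6153259277344, -228.69064331054688), (85.97806549072266, 247.0626220703125), 47.21916961669922)
```

View pics/tc.png

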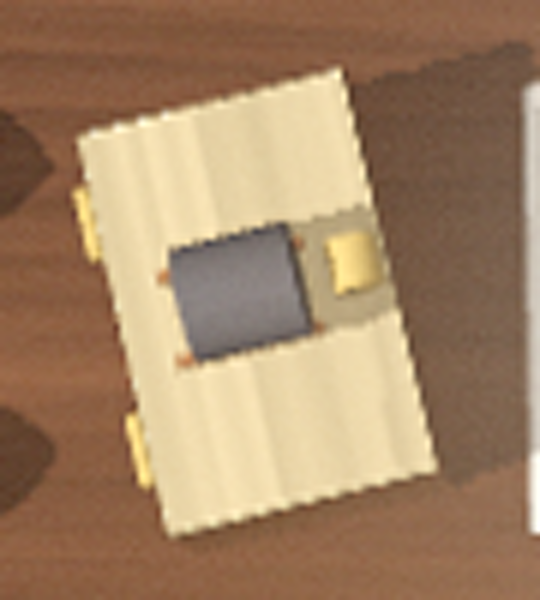

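View pics/sc.png

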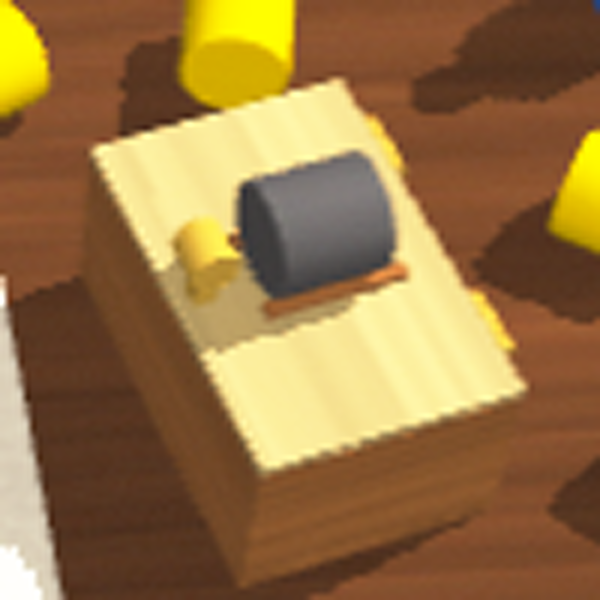

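View pics/tcr.png

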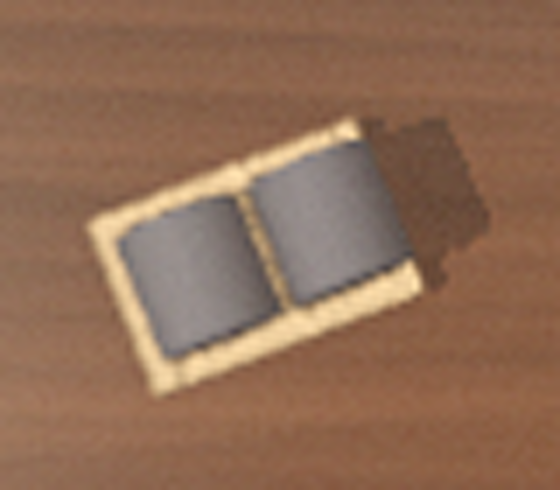

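View pics/scr.png

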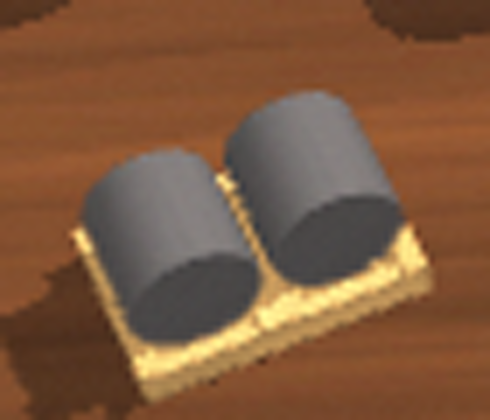

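```bash
cat > m.py <<'E'
from h import *
t=load("top0");s=load("scene0")
f=lambda c,u0,v0,k:[((x+.5)/k-.5+u0,(y+.5)/k-.5+v0) for x,y in c]
def rect(P,nm):
    P=P[:,:2];ctr=P.mean(0);a=P[1]-P[0]+P[2]-P[3];  b=P[0]-P[3]+P[1]-P[2]
    print(nm,ctr.round(4),"len",np.linalg.norm(a)/2,np.linalg.norm(b)/2,"yaw",np.degrees([np.arctan2(-a[0],a[1]) if 0 else np.arctan2(a[1],a[0]),np.arctan2(b[1],b[0])]))
# order: hinge-far, knob-far, knob-near, hinge-near
rect(t.plane(f([(80,135),(340,70),(437,468),(168,535)],210,190,6),.086),"flap top")
rect(s.plane(f([(525,385),(265,472),(92,150),(343,82)],345,180,6),.086),"flap scene")
for z in(.008,.016):
    rect(t.plane(f([(92,225),(352,120),(422,290),(158,392)],375,200,7),z),f"cradle top {z}")
# tin/jar etc clouds
for c,n in((t,"t"),(s,"s")):
    P=c.cloud();b=c.px.astype(int);bgrd=b.max(2)-b.min(2)
    m=(P[...,0]>.4)&(P[...,0]<.65)&(P[...,1]>-.35)&(P[...,1]<-.15)&(P[...,2]>.04)&(P[...,2]<.075)&(bgrd<30)&(b.max(2)<150)
    print(n,"weights",m.sum(),P[m].mean(0),P[m].min(0),P[m].max(0)); np.save(f"w_{n}.npy",P[m])
    m=(P[...,0]>.44)&(P[...,0]<.58)&(P[...,1]>.05)&(P[...,1]<.25)&(P[...,2]>.1)&(bgrd<30)&(b.max(2)<150)
    print(n,"weight",m.sum(),P[m].mean(0),P[m].min(0),P[m].max(0)); np.save(f"k_{n}.npy",P[m])
E
python3 m.py
```

```text
flap top [0.5138 0.1371] len 0.11518794626603752 0.17561372075768086 yaw [-74.11467299  15.81505032]
flap scene [0.5151 0.1374] len 0.11592077831263368 0.17305492974181036 yaw [-73.5242791   16.01516075]
cradle top 0.008 [ 0.5473 -0.2749] len 0.10871278950742316 0.06943150701549712 yaw [-66.82879685  22.4369747 ]
cradle top 0.016 [ 0.546  -0.2739] len 0.10816715053546003 0.06908302422629228 yaw [-66.82879685  22.4369747 ]
t weights 531 [ 0.54494435 -0.2768769   0.05273961] [ 0.50385033 -0.32593009  0.04003438] [ 0.58486668 -0.22246579  0.06652404]
t weight 387 [0.51010928 0.13774591 0.13063668] [0.48447299 0.10925989 0.10569652] [0.5413362  0.16825324 0.14265862]
s weights 717 [ 0.55044671 -0.27508836  0.05176653] [ 0.50410036 -0.32896791  0.04011642] [ 0.5891846  -0.22063694  0.06159718]
s weight 445 [0.52400133 0.13704362 0.12528076] [0.49630606 0.11006177 0.10033659] [0.54496402 0.16701842 0.139397  ]
```

```bash
cat > fit.py <<'E'
from h import *
from scipy.optimize import least_squares
for n in"ts":
    W=np.load(f"w_{n}.npy")
    def r2(p):
        x,y,a=p;d=W[:,:2]-[x,y];v=-d[:,0]*np.sin(a)+d[:,1]*np.cos(a);u=d[:,0]*np.cos(a)+d[:,1]*np.sin(a)
        rad=np.hypot(np.abs(v)-.027,W[:,2]-.033)-.025
        end=.025-np.abs(u)
        return np.where(np.abs(rad)<np.abs(end),rad,np.where(end<0.004,end,rad))
    q=least_squares(r2,[.547,-.274,.39],loss="soft_l1",f_scale=.002)
    print(n,"cradle",q.x,np.degrees(q.x[2]),np.abs(q.fun).mean())
    W1=np.load(f"k_{n}.npy")
    def r1(p):
        x,y,a=p;d=W1[:,:2]-[x,y];v=-d[:,0]*np.sin(a)+d[:,1]*np.cos(a);u=d[:,0]*np.cos(a)+d[:,1]*np.sin(a)
        rad=np.hypot(u,W1[:,2]-.111)-.025;end=.025-np.abs(v)
        return np.where(np.abs(rad)<np.abs(end),rad,np.where(end<0.004,end,rad))
    q=least_squares(r1,[.515,.138,.277],loss="soft_l1",f_scale=.002)
    print(n,"weight",q.x,np.degrees(q.x[2]),np.abs(q.fun).mean())
t=load("top0");s=load("scene0")
# end corners silhouettes of weight in top view: near right end (285,225),(312,338) & left (168,250),(195,362)
def edge(c,mask_box,k):
    pass
# overlays with estimated geometry
def draw(cx,cy,yaw,zc,hl,rad,axis):
    R2=np.array([[np.cos(yaw),-np.sin(yaw)],[np.sin(yaw),np.cos(yaw)]])
E
python3 fit.py
```

```text
t cradle [ 0.5455907  -0.2734844   0.40365252] 23.12758581806656 0.002180082702321425
t weight [0.51272785 0.13808675 0.28773389] 16.485937293549775 0.002077511875751624
s cradle [ 0.54539621 -0.27557772  0.40836544] 23.397616118002844 0.0014497222122973365
s weight [0.51265907 0.14002713 0.27970742] 16.02605481004597 0.001292339169176222
```

```bash
cat > plan.py <<'E'
from h import *
def cur():
    from plant import ctrl
    return ctrl.get_state()
def delta(pos,jawdeg,verbose=True):
    """pos world TCP, tool y down, jaw(z) along world yaw jawdeg mod 180 (nearest)"""
    s=cur();Rc=R.from_quat(s["tcp_rot"]);zc=Rc.apply([0,0,1]);best=None
    for a in(jawdeg,jawdeg+180):
        a=np.radians(a);z=np.array([np.cos(a),np.sin(a),0]);y=np.array([0,0,-1.]);x=np.cross(y,z)
        Rt=R.from_matrix(np.c_[x,y,z]);d=Rc.inv()*Rt
        if best is None or d.magnitude()<best.magnitude():best=d
    sh=Rc.inv().apply(np.array(pos)-s["eef_pos"])
    print("turn",best.as_rotvec().round(4),"shift",sh.round(4),"| pos",s["eef_pos"].round(4),"zax",zc.round(3),"F",s["contact_force"].round(1),"op",round(s["opening"],3),"t",round(s["time"],2),"q",s["qpos"].round(2))
    return best,sh
E
python3 - <<'E'
from plan import *
delta((.45,-.4,.25),16);delta((.513,.139,.2),16)
s=cur();print(R.from_quat(s["tcp_rot"]).as_matrix().round(3))
t=load("top0");c=load("scene0")
m=((t.px.min(2)>170)).astype(np.uint8);m[:195]=0;m[290:]=0;m[:,:290]=0;m[:,355:]=0
cn=max(cv2.findContours(m,0,2)[0],key=cv2.contourArea);b=cv2.boxPoints(cv2.minAreaRect(cn));print(b, t.plane(b,.001),t.plane(b,.001).mean(0))
m=((c.px.min(2)>150)).astype(np.uint8);m[:215]=0;m[292:]=0;m[:,:290]=0;m[:,358:]=0
cn=max(cv2.findContours(m,0,2)[0],key=cv2.contourArea);b=cv2.boxPoints(cv2.minAreaRect(cn));print(b, c.plane(b,.001),c.plane(b,.001).mean(0))
E
```

```text
turn [ 0.0015 -1.4503 -0.0018] shift [-0.2587 -0.0196 -0.1308] | pos [ 0.2626 -0.6212  0.2301] zax [ 0.389 -0.921 -0.002] F [-0.3  1.2  0.5] op 0.997 t 0.1 q [-1.32  0.29  1.58 -0.    1.28 -0.15]
turn [ 0.0015 -1.4503 -0.0018] shift [-0.5265  0.0315 -0.6027] | pos [ 0.2626 -0.6212  0.2301] zax [ 0.389 -0.921 -0.002] F [-0.3  1.2  0.5] op 0.997 t 0.1 q [-1.32  0.29  1.58 -0.    1.28 -0.15]
[[-0.921 -0.001  0.389]
 [-0.389  0.002 -0.921]
 [-0.    -1.    -0.002]]
[[298. 203.]
 [347. 203.]
 [347. 278.]
 [298. 278.]] [[ 0.63005645  0.02993882  0.001     ]
 [ 0.63389158 -0.10189947  0.001     ]
 [ 0.43180643 -0.10696373  0.001     ]
 [ 0.42795216  0.02221056  0.001     ]] [ 0.53092665 -0.03917846  0.001     ]
[[294.73343 225.11201]
 [347.41483 218.79024]
 [355.20822 283.73505]
 [302.52682 290.05682]] [[ 0.43551774 -0.1097512   0.001     ]
 [ 0.42341918  0.03201943  0.001     ]
 [ 0.62795098  0.03067063  0.001     ]
 [ 0.6371998  -0.09909689  0.001     ]] [ 0.53102192 -0.03653951  0.001     ]
```

{"api": "jog_arm", "payload": {
  "deltas": [
    [[0, -0.12, 0], [-0.035, 0, -0.018], 1],
    [[0, -0.24, 0], [-0.07, -0.005, -0.036], 1],
    [[0, -0.36, 0], [-0.105, -0.01, -0.054], 1],
    [[0, -0.48, 0], [-0.14, -0.015, -0.072], 1],
    [[0, -0.6, 0], [-0.175, -0.02, -0.09], 1],
    [[0, -0.72, 0], [-0.21, -0.02, -0.11], 1],
    [[0, -0.84, 0], [-0.245, -0.02, -0.13], 1],
    [[0, -0.96, 0], [-0.265, -0.02, -0.165], 1],
    [[0, -1.08, 0], [-0.285, -0.02, -0.2], 1],
    [[0, -1.2, 0], [-0.305, -0.02, -0.235], 1]
  ],
  "force": 60
}}

```text
time: 0.93
eef_pos: [0.4521, -0.2839, 0.2499]
tcp_rot: [-0.508, 0.492, -0.49, 0.509]
contact_force: [0.0, 0.3, 0.3]
opening: 0.998
```

```bash
python3 -c "
from plan import *
delta((.513,.139,.2),16)"
```

```text
turn [ 0.0009 -0.2442 -0.0032] shift [-0.4203  0.0511  0.0758] | pos [ 0.4521 -0.2839  0.2499] zax [ 0.999  0.035 -0.001] F [0.  0.3 0.3] op 0.998 t 0.93 q [-0.75 -0.04  1.9   0.    1.28 -0.79]
```

{"api": "jog_arm", "payload": {
  "deltas": [
    [[0, -0.03, 0], [-0.04, 0, 0.007], 1],
    [[0, -0.06, 0], [-0.08, 0.0, 0.014], 1],
    [[0, -0.09, 0], [-0.12, 0.0, 0.021], 1],
    [[0, -0.12, 0], [-0.16, 0.0, 0.028], 1],
    [[0, -0.15, 0], [-0.2, 0, 0.035], 1],
    [[0, -0.18, 0], [-0.24, 0, 0.042], 1],
    [[0, -0.21, 0], [-0.28, 0.0, 0.05], 1],
    [[0, -0.244, 0], [-0.32, 0.0, 0.057], 1],
    [[0, -0.244, 0], [-0.36, 0.01, 0.065], 1],
    [[0, -0.244, 0], [-0.4, 0.02, 0.072], 1]
  ]
}}

```text
time: 1.77
eef_pos: [0.5101, 0.1201, 0.2315]
tcp_rot: [-0.564, 0.426, -0.425, 0.566]
contact_force: [0.0, 0.3, 0.3]
opening: 1.001
```

```bash
python3 -c "
from plan import *
delta((.513,.139,.17),16)"
```

```text
turn [-0.0013  0.0001 -0.0028] shift [-0.0172  0.0616  0.0079] | pos [0.5101 0.1201 0.2315] zax [0.961 0.276 0.001] F [0.  0.3 0.3] op 1.001 t 1.77 q [ 0.04 -0.05  1.95  0.    1.25 -0.24]
```

{"api": "jog_arm", "payload": {
  "deltas": [
    [[0, 0, 0], [-0.01, 0.01, 0.005], 1],
    [[0, 0, 0], [-0.017, 0.03, 0.008], 1],
    [[0, 0, 0], [-0.017, 0.05, 0.008], 1],
    [[0, 0, 0], [-0.017, 0.066, 0.008], 1],
    [[0, 0, 0], [-0.017, 0.066, 0.008], 1]
  ]
}}

```text
time: 2.18
eef_pos: [0.51, 0.139, 0.1609]
tcp_rot: [0.566, -0.428, 0.422, -0.564]
contact_force: [-1.9, -0.3, -0.3]
opening: 0.998
```

```bash
python3 -c "
from plan import *
delta((.513,.139,.099),16)
t=grab('top','top1');s=grab('scene','scene1')
a=cv2.resize(t.px[190:290,210:300],None,fx=4.2,fy=4.2);b=cv2.resize(s.px[150:265,345:440],None,fx=3.7,fy=3.7)
h=min(a.shape[0],b.shape[0]);cv2.imwrite('pics/p1.png',np.hstack([a[:h],b[:h]]))
"
```

```text
turn [ 0.0073  0.0008 -0.0046] shift [0.0011 0.0619 0.0033] | pos [0.51   0.139  0.1609] zax [ 0.961  0.276 -0.007] F [-1.9 -0.3 -0.3] op 0.998 t 2.18 q [ 0.07  0.04  1.99  0.    1.12 -0.21]
```

View pics/p1.png

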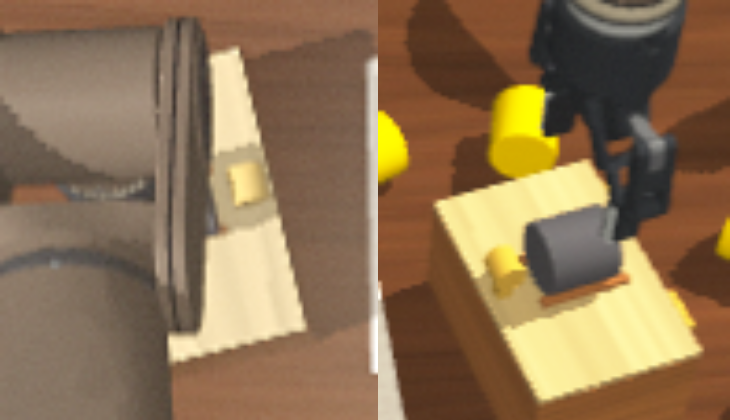

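```bash
python3 -c "
from plan import *
s=load('scene1')
st=cur();Rc=R.from_quat(st['tcp_rot'])
for p in [(-.011,-.013,.0425),(.011,-.013,.0425),(0,-.013,.0425),(0,-.013,-.0425)]:
    q=s.proj(st['eef_pos']+Rc.apply(p))[0];print(p,q,(q-[345,150])*3.7+[378,0])
P=s.cloud();b=s.px.astype(int);bg=b.max(2)-b.min(2)
"
```

```text
(-0.011, -0.013, 0.0425) [412.68707248 210.57094226] [628.44216819 224.11248636]
(0.011, -0.013, 0.0425) [403.983774   213.10571036] [596.23996379 233.49112834]
(0, -0.013, 0.0425) [408.34501669 211.83550916] [612.37656175 228.7913839 ]
(0, -0.013, -0.0425) [392.73488436 185.75246672] [554.61907214 132.28412685]
```

{"api": "jog_arm", "payload": {
  "deltas": [
    [[0.006, 0, -0.004], [0.001, 0.012, 0.003], 1],
    [[0.006, 0, -0.004], [0.001, 0.024, 0.003], 1],
    [[0.006, 0, -0.004], [0.001, 0.036, 0.003], 1],
    [[0.006, 0, -0.004], [0.001, 0.048, 0.003], 1],
    [[0.006, 0, -0.004], [0.001, 0.056, 0.003], 1],
    [[0.006, 0, -0.004], [0.001, 0.061, 0.003], 1],
    [[0.006, 0, -0.004], [0.001, 0.062, 0.003], 1],
    [[0.006, 0, -0.004], [0.001, 0.062, 0.003], 1]
  ]
}}

```text
time: 2.95
eef_pos: [0.5155, 0.1389, 0.1025]
tcp_rot: [-0.564, 0.424, -0.427, 0.566]
contact_force: [-0.2, 0.6, -0.5]
opening: 0.999
```

```bash
python3 -c "
from plan import *
delta((.513,.139,.099),16)
s=grab('scene','scene2')
crop(s,345,160,445,260,'p2',6)
"
```

```text
turn [-0.0046  0.      0.0006] shift [-0.0008  0.0035 -0.0023] | pos [0.5155 0.1389 0.1025] zax [0.961 0.276 0.005] F [-0.2  0.6 -0.5] op 0.999 t 2.95 q [ 0.07  0.12  2.02  0.    0.99 -0.21]
```

View pics/p2.png

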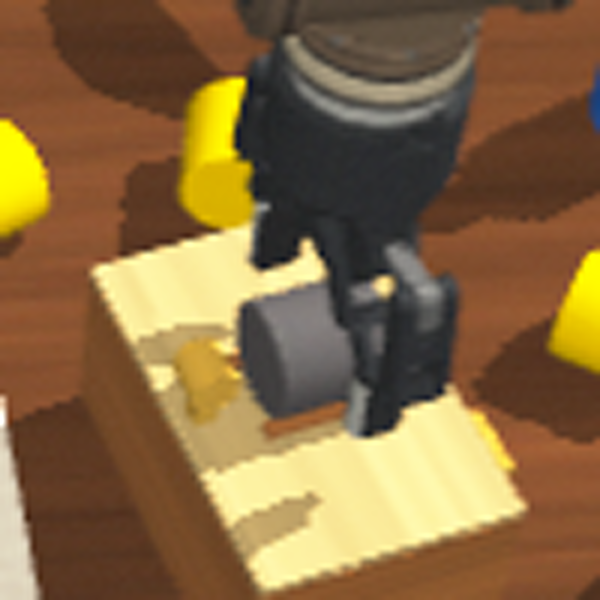

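```bash
python3 -c "
from plan import *
s=load('scene2')
st=cur();Rc=R.from_quat(st['tcp_rot'])
f=lambda P:((s.proj(P)-[345,160])*6+3).round()
for p in [(-.011,-.013,.0425),(.011,-.013,.0425),(-.011,-.013,.057),(.011,-.013,.057)]:
    print(p,f(st['eef_pos']+Rc.apply(p)))
c=np.array([.513,.139,.111]);a=np.radians(16);x=np.array([np.cos(a),np.sin(a),0]);y=np.array([-x[1],x[0],0])
print('weight front low ends',f(c+.025*y),f(c-.025*y),f(c+.025*y+[0,0,.025]),f(c-.025*y+[0,0,.025]),f(c-.025*y-[0,0,.025]),f(c-.025*y+x*.025),f(c+.025*y+x*.025))
"
```

```text
(-0.011, -0.013, 0.0425) [[388. 412.]]
(0.011, -0.013, 0.0425) [[338. 427.]]
(-0.011, -0.013, 0.057) [[404. 440.]]
(0.011, -0.013, 0.057) [[354. 455.]]
weight front low ends [[371. 328.]] [[259. 360.]] [[379. 288.]] [[266. 321.]] [[252. 399.]] [[285. 406.]] [[398. 373.]]
```

{"api": "jog_arm", "payload": {
  "deltas": [
    [[-0.004, 0, 0], [-0.001, 0.0035, -0.002], 1],
    [[-0.004, 0, 0], [-0.001, 0.0035, -0.002], 1],
    [[-0.004, 0, 0], [-0.001, 0.0035, -0.002], 1]
  ]
}}

```text
time: 3.25
eef_pos: [0.5137, 0.1394, 0.0998]
tcp_rot: [-0.564, 0.425, -0.426, 0.565]
contact_force: [0.1, 0.2, -0.6]
opening: 0.992
```

```bash
python3 -c "
from plan import *
delta((.513,.139,.099),16)"
```

```text
turn [-0.002   0.0002  0.0009] shift [ 0.0002  0.0008 -0.0008] | pos [0.5137 0.1394 0.0998] zax [0.961 0.276 0.002] F [ 0.1  0.2 -0.6] op 0.992 t 3.25 q [ 0.07  0.12  2.03 -0.    0.99 -0.2 ]
```

{"api": "jog_arm", "payload": {
  "deltas": [
    [[0, 0, 0], [0, 0.0005, -0.001], 0.7],
    [[0, 0, 0], [0, 0.0005, -0.001], 0.6],
    [[0, 0, 0], [0, 0.0005, -0.001], 0.55],
    [[0, 0, 0], [0, 0.0005, -0.001], 0.5],
    [[0, 0, 0], [0, 0.0005, -0.001], 0.45],
    [[0, 0, 0], [0, 0.0005, -0.001], 0.4],
    [[0, 0, 0], [0, 0.0005, -0.001], 0.4],
    [[0, 0, 0], [0, 0.0005, -0.001], 0.4]
  ],
  "force": 60
}}

```text
time: 3.92
eef_pos: [0.5121, 0.1389, 0.0998]
tcp_rot: [0.565, -0.425, 0.426, -0.564]
contact_force: [-5.1, -1.5, 5.7]
opening: 0.561
```

```bash
python3 -c "
from plan import *
delta((.513,.139,.099),16)"
```

```text
turn [0.0005 0.0004 0.0009] shift [0.0002 0.0008 0.0009] | pos [0.5121 0.1389 0.0998] zax [ 0.961  0.276 -0.001] F [-5.1 -1.5  5.7] op 0.561 t 3.92 q [ 0.07  0.12  2.03 -0.    0.99 -0.2 ]
```

{"api": "jog_arm", "payload": {
  "deltas": [
    [[0, 0, 0], [0, -0.005, 0], 0.3],
    [[0, 0, 0], [0, -0.012, 0], 0.3],
    [[0, 0, 0], [0, -0.025, 0], 0.3],
    [[0, 0, 0], [0, -0.045, 0], 0.3],
    [[0, 0, 0], [0, -0.07, 0], 0.3],
    [[0, 0, 0], [0, -0.09, 0], 0.3],
    [[0, 0, 0], [0, -0.11, 0], 0.3],
    [[0, 0, 0], [0, -0.125, 0], 0.3],
    [[0, 0, 0], [0, -0.13, 0], 0.3]
  ]
}}

```text
time: 4.67
eef_pos: [0.5128, 0.1392, 0.2317]
tcp_rot: [-0.564, 0.424, -0.426, 0.565]
contact_force: [2.0, 0.2, -8.2]
opening: 0.567
```

```bash
python3 -c "
from plan import *
delta((.546,-.2745,.20),113.1)
s=grab('scene','scene3')
crop(s,345,120,445,220,'p3',6)
"
```

```text
turn [-3.3000e-03  1.4474e+00 -9.0000e-04] shift [ 0.4067  0.032  -0.0824] | pos [0.5128 0.1392 0.2317] zax [0.961 0.276 0.003] F [ 2.   0.2 -8.2] op 0.567 t 4.67 q [ 0.07 -0.03  1.93 -0.    1.24 -0.21]
```

View pics/p3.png

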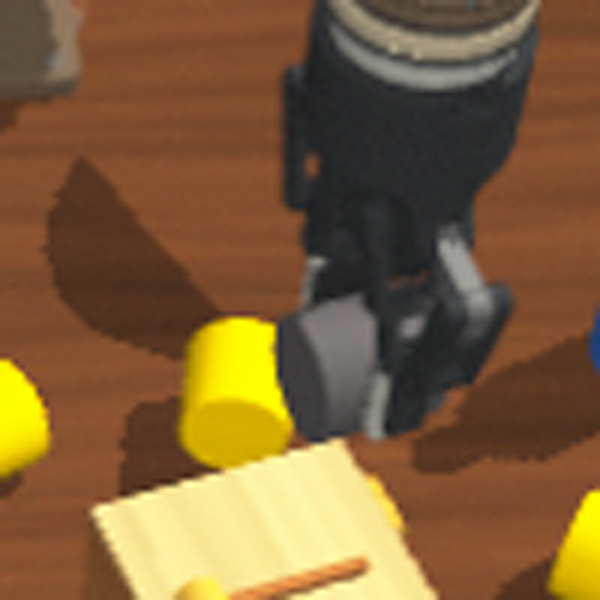

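{"api": "jog_arm", "payload": {
  "deltas": [
    [[0, 0.08, 0], [0.02, 0, -0.004], 0.3],
    [[0, 0.18, 0], [0.05, 0, -0.01], 0.3],
    [[0, 0.29, 0], [0.085, 0, -0.017], 0.3],
    [[0, 0.4, 0], [0.12, 0, -0.024], 0.3],
    [[0, 0.51, 0], [0.155, 0, -0.031], 0.3],
    [[0, 0.62, 0], [0.19, 0, -0.038], 0.3],
    [[0, 0.73, 0], [0.225, 0, -0.045], 0.3],
    [[0, 0.84, 0], [0.26, 0, -0.052], 0.3],
    [[0, 0.95, 0], [0.295, 0, -0.06], 0.3],
    [[0, 1.06, 0], [0.325, 0, -0.066], 0.3]
  ]
}}

```text
time: 5.55
eef_pos: [0.5377, -0.1932, 0.2288]
tcp_rot: [-0.27, 0.654, -0.653, 0.27]
contact_force: [0.3, -0.4, -7.4]
opening: 0.56
```

```bash
python3 -c "
from plan import *
delta((.546,-.2745,.14),113.1)
"
```

```text
turn [1.20e-03 3.81e-01 2.00e-04] shift [0.0515 0.0887 0.0635] | pos [ 0.5377 -0.1932  0.2288] zax [ 0.706 -0.708 -0.001] F [ 0.3 -0.4 -7.4] op 0.56 t 5.55 q [-0.52  0.06  1.84  0.    1.24  0.26]
```

{"api": "jog_arm", "payload": {
  "deltas": [
    [[0, 0.1, 0], [0.015, 0.01, 0.018], 0.3],
    [[0, 0.2, 0], [0.03, 0.025, 0.036], 0.3],
    [[0, 0.3, 0], [0.043, 0.045, 0.053], 0.3],
    [[0, 0.381, 0], [0.051, 0.065, 0.063], 0.3],
    [[0, 0.381, 0], [0.051, 0.083, 0.063], 0.3],
    [[0, 0.381, 0], [0.051, 0.0887, 0.063], 0.3],
    [[0, 0.381, 0], [0.051, 0.0887, 0.063], 0.3],
    [[0, 0.381, 0], [0.051, 0.0887, 0.063], 0.3]
  ]
}}

```text
time: 6.22
eef_pos: [0.5455, -0.2729, 0.1388]
tcp_rot: [-0.143, 0.694, -0.692, 0.141]
contact_force: [-0.3, 0.7, -8.1]
opening: 0.561
```

```bash
python3 -c "
from plan import *
delta((.546,-.2745,.10),113.1)
s=grab('scene','scene4');t=grab('top','top4')
crop(s,180,180,280,280,'p4',6);crop(t,365,190,465,280,'p4t',6)
"
```

```text
turn [0.0034 0.0006 0.0016] shift [0.     0.0388 0.0018] | pos [ 0.5455 -0.2729  0.1388] zax [ 0.393 -0.92  -0.003] F [-0.3  0.7 -8.1] op 0.561 t 6.22 q [-0.63  0.24  1.81  0.    1.09  0.54]
```

View pics/p4.png

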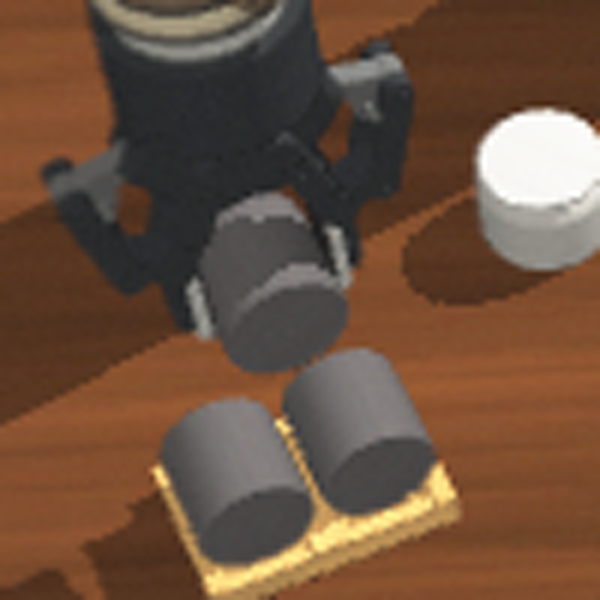

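View pics/p4t.png

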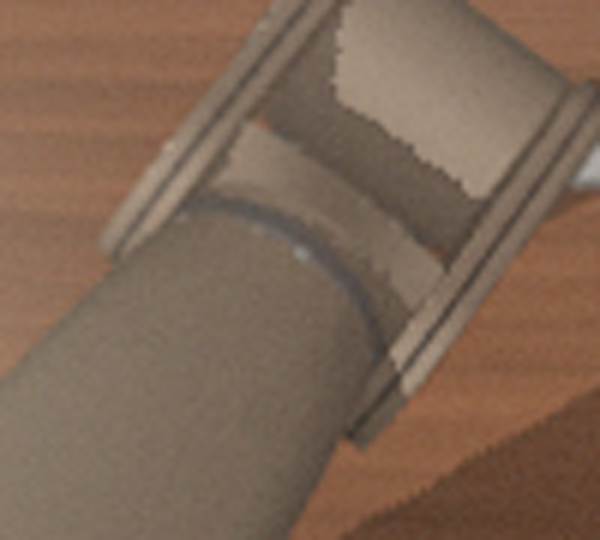

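```bash
python3 -c "
from plan import *
s=load('scene4')
f=lambda x,y:[((x+.5)/6-.5+180,(y+.5)/6-.5+180)]
a=np.radians(23.1);X=np.array([np.cos(a),np.sin(a)]);Y=np.array([-X[1],X[0]]);o=np.array([.546,-.2745])
for n,p,z in(('held',(290,328),.1508),('L',(257,525),.033),('R',(377,475),.033)):
    w=s.plane(f(*p),z)[0];d=w[:2]-o;print(n,w.round(4),'ax',(d@X).round(4),'lat',(d@Y).round(4))
print('tcp',[(cur()['eef_pos'][:2]-o)@v for v in(X,Y)])
"
```

```text
held [ 0.5694 -0.2615  0.1508] ax 0.0267 lat 0.0028
L [ 0.5786 -0.2908  0.033 ] ax 0.0236 lat -0.0278
R [ 0.5571 -0.2425  0.033 ] ax 0.0228 lat 0.0251
tcp [np.float64(0.0010646713216001533), np.float64(0.00037279185834119085)]
```

{"api": "jog_arm", "payload": {
  "deltas": [
    [[0.003, 0, 0.001], [0.003, 0.012, 0.002], 0.3],
    [[0.003, 0, 0.001], [0.003, 0.028, 0.002], 0.3],
    [[0.003, 0, 0.001], [0.003, 0.042, 0.002], 0.3],
    [[0.003, 0, 0.001], [0.003, 0.054, 0.002], 0.3],
    [[0.003, 0, 0.001], [0.003, 0.054, 0.002], 0.3],
    [[0.003, 0, 0.001], [0.003, 0.054, 0.002], 0.3]
  ]
}}

```text
time: 6.82
eef_pos: [0.5441, -0.2761, 0.0859]
tcp_rot: [0.142, -0.692, 0.693, -0.142]
contact_force: [-0.3, -0.5, -9.1]
opening: 0.562
```

```bash
python3 -c "
from plan import *
delta((.546,-.2745,.063),113.1)
s=grab('scene','scene5')
crop(s,190,205,270,285,'p5',7)
"
```

```text
turn [-0.0013  0.0011 -0.0003] shift [-0.0023  0.0229 -0.0008] | pos [ 0.5441 -0.2761  0.0859] zax [ 0.393 -0.919  0.001] F [-0.3 -0.5 -9.1] op 0.562 t 6.82 q [-0.64  0.3   1.84 -0.    1.    0.53]
```

View pics/p5.png

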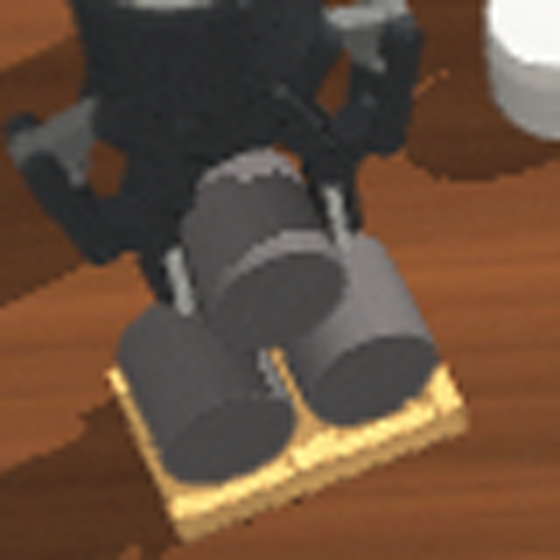

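```bash
python3 -c "
from plan import *
s=load('scene5')
k=7
f=lambda x,y:[((x+.5)/k-.5+190,(y+.5)/k-.5+205)]
a=np.radians(23.1);X=np.array([np.cos(a),np.sin(a)]);Y=np.array([-X[1],X[0]]);o=np.array([.546,-.2745])
for n,p,z in(('held',(282,299),.098),('L',(229,439),.033),('R',(372,380),.033)):
    w=s.plane(f(*p),z)[0];d=w[:2]-o;print(n,w.round(4),'ax',(d@X).round(4),'lat',(d@Y).round(4))
print('tcp',[(cur()['eef_pos'][:2]-o)@v for v in(X,Y)])
"
```

```text
held [ 0.5677 -0.2643  0.098 ] ax 0.024 lat 0.0009
L [ 0.5792 -0.2911  0.033 ] ax 0.024 lat -0.0283
R [ 0.5575 -0.2417  0.033 ] ax 0.0234 lat 0.0256
tcp [np.float64(-0.0017953963557374), np.float64(-0.0016868933163251018)]
```

{"api": "jog_arm", "payload": {
  "deltas": [
    [[0, 0, 0], [0, 0.006, 0.0015], 0.3],
    [[0, 0, 0], [0, 0.011, 0.0015], 0.3],
    [[0, 0, 0], [0, 0.015, 0.0015], 0.3],
    [[0, 0, 0], [0, 0.018, 0.0015], 0.3],
    [[0, 0, 0], [0, 0.02, 0.0015], 0.3],
    [[0, 0, 0], [0, 0.02, 0.0015], 0.3]
  ]
}}

```text
time: 7.37
eef_pos: [0.5452, -0.2779, 0.0664]
tcp_rot: [0.141, -0.692, 0.694, -0.142]
contact_force: [-0.2, 0.8, -7.8]
opening: 0.567
```

```bash
python3 -c "
from plan import *
delta((.546,-.2745,.063),113.1)
s=grab('scene','scene6')
crop(s,190,205,270,285,'p6',7)
"
```

```text
turn [-0.0026  0.0011 -0.0011] shift [-0.0021  0.0034 -0.0029] | pos [ 0.5452 -0.2779  0.0664] zax [ 0.393 -0.919  0.003] F [-0.2  0.8 -7.8] op 0.567 t 7.37 q [-0.64  0.33  1.85 -0.    0.96  0.53]
```

View pics/p6.png

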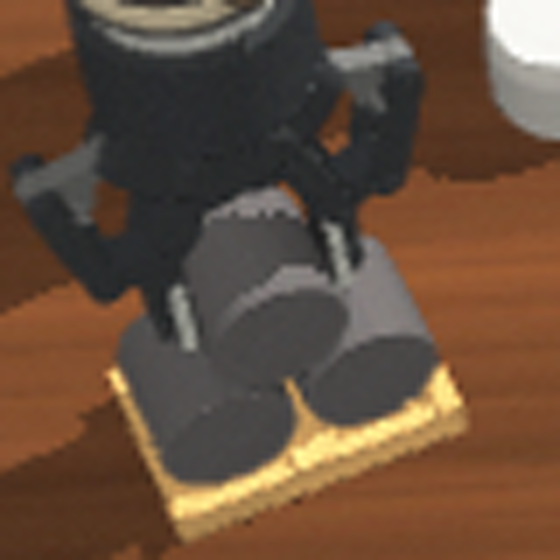

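{"api": "jog_arm", "payload": {
  "deltas": [
    [[-0.002, 0, 0], [0, 0.002, 0], 0.3],
    [[-0.002, 0, 0], [0, 0.003, 0], 0.3],
    [[-0.002, 0, 0], [0, 0.004, 0], 0.3],
    [[-0.002, 0, 0], [0, 0.004, 0], 0.3]
  ]
}}

```text
time: 7.75
eef_pos: [0.5464, -0.2789, 0.0654]
tcp_rot: [0.141, -0.692, 0.694, -0.143]
contact_force: [-2.5, 2.2, 4.7]
opening: 0.568
```

```bash
python3 -c "
from plan import *
delta((.546,-.2745,.063),113.1)
print(cur()['wrist_torque'])
"
```

```text
turn [-0.0033  0.0011 -0.0022] shift [-0.0013  0.0023 -0.0042] | pos [ 0.5464 -0.2789  0.0654] zax [ 0.393 -0.919  0.003] F [-2.5  2.2  4.7] op 0.568 t 7.75 q [-0.64  0.34  1.84  0.    0.96  0.53]
[ 0.32974732  0.67918367 -0.07376767]
```

{"api": "jog_arm", "payload": {
  "deltas": [
    [[-0.002, 0, 0], [0, 0.0, -0.002], 0.3],
    [[-0.002, 0, 0], [0, 0.001, -0.0025], 0.3],
    [[-0.002, 0, 0], [0, 0.002, -0.0025], 0.3],
    [[-0.002, 0, 0], [0, 0.002, -0.0025], 0.3]
  ]
}}

```text
time: 8.08
eef_pos: [0.5457, -0.2765, 0.064]
tcp_rot: [0.141, -0.692, 0.693, -0.143]
contact_force: [-2.0, 2.6, 1.3]
opening: 0.56
```

```bash
python3 -c "
from plan import *
delta((.546,-.2745,.063),113.1)
s=grab('scene','scene7')
crop(s,190,205,270,285,'p7',7)
"
```

```text
turn [-0.0013  0.0011 -0.0025] shift [-0.001   0.001  -0.0017] | pos [ 0.5457 -0.2765  0.064 ] zax [ 0.393 -0.919  0.001] F [-2.   2.6  1.3] op 0.56 t 8.08 q [-0.64  0.34  1.85  0.    0.96  0.53]
```

View pics/p7.png

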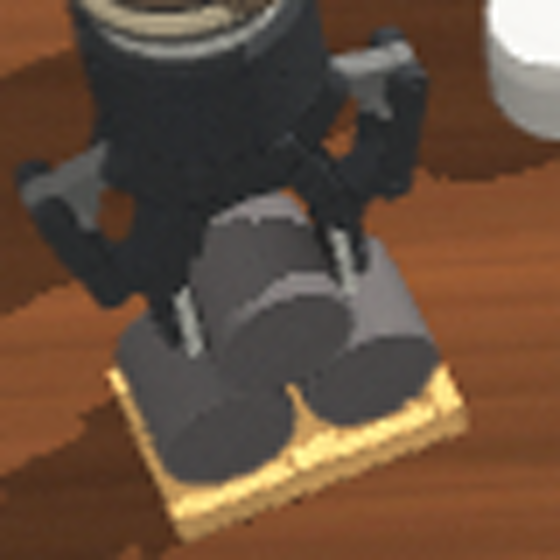

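{"api": "jog_arm", "payload": {
  "deltas": [
    [[0, 0, 0], [0, 0.001, -0.0015], 0.3],
    [[0, 0, 0], [0, 0.002, -0.0015], 0.3],
    [[0, 0, 0], [0, 0.002, -0.0015], 0.3],
    [[0, 0, 0], [0, 0.002, -0.0015], 0.3]
  ]
}}

```text
time: 8.47
eef_pos: [0.5458, -0.2763, 0.0639]
tcp_rot: [0.141, -0.691, 0.694, -0.143]
contact_force: [-3.7, 0.6, 6.2]
opening: 0.564
```

```bash
python3 -c "
from plan import *
delta((.546,-.2745,.063),113.1)
"
```

```text
turn [-0.0042  0.0016 -0.0029] shift [-0.0009  0.0009 -0.0015] | pos [ 0.5458 -0.2763  0.0639] zax [ 0.394 -0.919  0.004] F [-3.7  0.6  6.2] op 0.564 t 8.47 q [-0.63  0.33  1.85  0.    0.95  0.53]
```

{"api": "jog_arm", "payload": {
  "deltas": [
    [[0, 0, 0], [0, 0, 0], 0.57],
    [[0, 0, 0], [0, 0, 0], 0.62],
    [[0, 0, 0], [0, 0, 0], 0.7],
    [[0, 0, 0], [0, 0, 0], 0.8],
    [[0, 0, 0], [0, 0, 0], 0.9],
    [[0, 0, 0], [0, 0, 0], 1],
    [[0, 0, 0], [0, 0, 0], 1]
  ]
}}

```text
time: 9.05
eef_pos: [0.546, -0.2764, 0.0639]
tcp_rot: [0.141, -0.691, 0.694, -0.144]
contact_force: [-0.6, -0.2, 0.2]
opening: 1.0
```

```bash
python3 -c "
from plan import *
delta((.546,-.2745,.163),113.1)
s=grab('scene','scene8')
crop(s,190,205,270,285,'p8',7)
"
```

```text
turn [-0.0046  0.0015 -0.0032] shift [-0.001  -0.0991 -0.0013] | pos [ 0.546  -0.2764  0.0639] zax [ 0.394 -0.919  0.005] F [-0.6 -0.2  0.2] op 1.0 t 9.05 q [-0.63  0.33  1.85  0.    0.95  0.53]
```

View pics/p8.png

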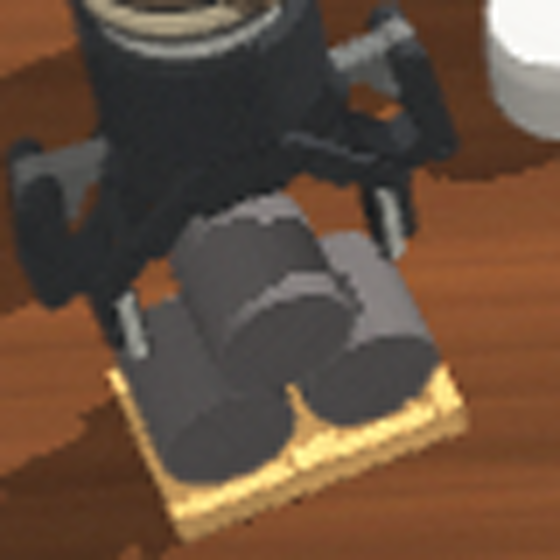

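{"api": "jog_arm", "payload": {
  "deltas": [
    [[0, 0, 0], [0, -0.01, 0], 1],
    [[0, 0, 0], [0, -0.03, 0], 1],
    [[0, 0, 0], [0, -0.06, 0], 1],
    [[0, 0, 0], [0, -0.1, 0], 1],
    [[0, 0, 0], [0, -0.14, 0], 1],
    [[0, 0, 0], [0, -0.17, 0], 1],
    [[0, -0.07, 0], [-0.01, -0.17, 0], 1],
    [[0, -0.15, 0], [-0.04, -0.17, -0.01], 1],
    [[0, -0.25, 0], [-0.075, -0.17, -0.025], 1],
    [[0, -0.35, 0], [-0.105, -0.17, -0.045], 1]
  ]
}}

```text
time: 9.93
eef_pos: [0.6252, -0.1932, 0.2356]
tcp_rot: [0.26, -0.655, 0.659, -0.263]
contact_force: [0.6, 0.2, -0.2]
opening: 1.0
```

```bash
python3 -c "
from plan import *
delta((.527,.093,.22),16)
"
```

```text
turn [-0.0081 -1.0925  0.0021] shift [-0.1253  0.0137 -0.2755] | pos [ 0.6252 -0.1932  0.2356] zax [ 0.687 -0.726  0.008] F [ 0.6  0.2 -0.2] op 1.0 t 9.93 q [-0.45  0.23  1.63 -0.    1.27  0.36]
```

{"api": "jog_arm", "payload": {
  "deltas": [
    [[-0.001, -0.1, 0], [-0.012, 0, -0.026], 1],
    [[-0.002, -0.21, 0], [-0.025, 0, -0.054], 1],
    [[-0.003, -0.32, 0], [-0.038, 0, -0.082], 1],
    [[-0.004, -0.43, 0], [-0.05, 0, -0.11], 1],
    [[-0.005, -0.54, 0], [-0.063, 0.0, -0.138], 1],
    [[-0.006, -0.65, 0], [-0.075, 0.0, -0.165], 1],
    [[-0.007, -0.76, 0], [-0.088, 0, -0.193], 1],
    [[-0.008, -0.87, 0], [-0.1, 0.0, -0.22], 1],
    [[-0.008, -0.98, 0], [-0.113, 0.005, -0.248], 1],
    [[-0.008, -1.09, 0.002], [-0.125, 0.0137, -0.2755], 1]
  ]
}}

```text
time: 10.77
eef_pos: [0.5271, 0.0942, 0.2222]
tcp_rot: [-0.564, 0.424, -0.426, 0.566]
contact_force: [0.5, 0.2, -0.6]
opening: 0.998
```

```bash
python3 -c "
from plan import *
s=grab('scene','scene9');t=grab('top','top9')
crop(s,190,190,270,290,'p9',6);crop(t,370,195,460,275,'p9t',6);crop(s,340,160,450,275,'p9c',5)
delta((.527,.093,.16),16)
"
```

```text
turn [ 0.0018  0.0034 -0.0016] shift [0.0037 0.0594 0.0016] | pos [0.5246 0.0961 0.2194] zax [ 0.96   0.279 -0.002] F [-0.2  0.2 -0.7] op 1.0 t 10.87 q [-0.01 -0.02  1.93  0.    1.23 -0.29]
```

View pics/p9.png

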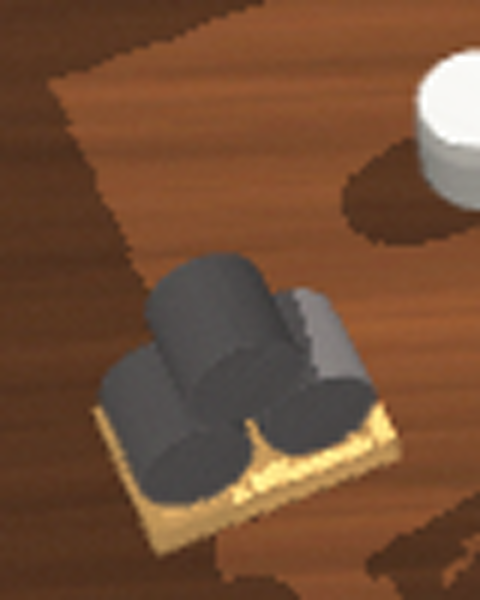

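View pics/p9t.png

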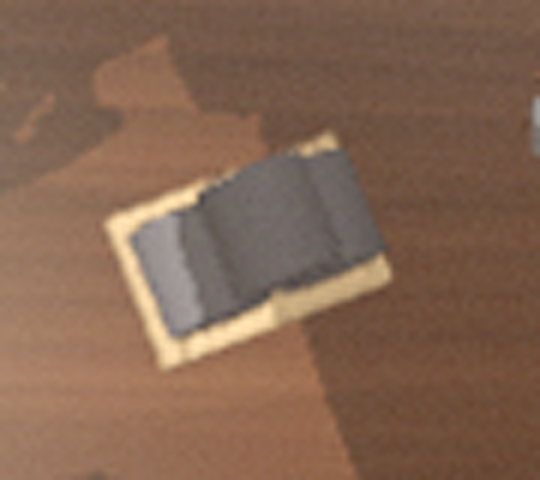

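View pics/p9c.png

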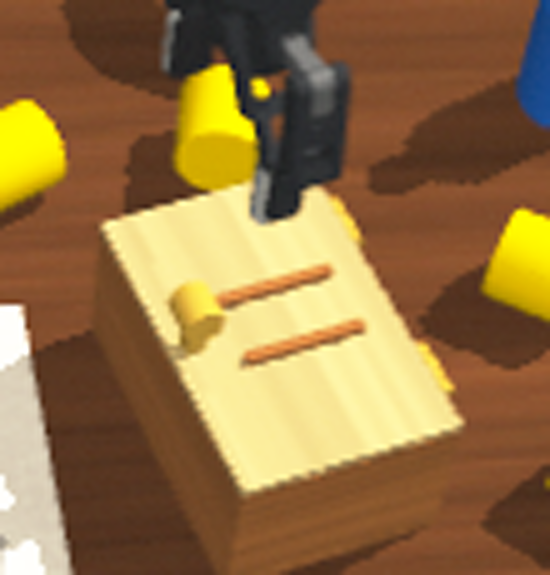

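```bash
python3 -c "
from plan import *
s=load('scene9');t=load('top9')
f=lambda x,y,k,u,v:[((x+.5)/k-.5+u,(y+.5)/k-.5+v)]
a=np.radians(23.1);X=np.array([np.cos(a),np.sin(a)]);Y=np.array([-X[1],X[0]]);o=np.array([.546,-.2745])
for n,p,z in(('top',(250,384),.075),('L',(197,465),.033),('R',(320,417),.033)):
    w=s.plane(f(*p,6,190,190),z)[0];d=w[:2]-o;print(n,'ax',(d@X).round(4),'lat',(d@Y).round(4))
# cloud: top weight points z>.078
for c in(s,t):
    P=c.cloud();m=(np.abs(P[...,0]-.546)<.06)&(np.abs(P[...,1]+.2745)<.06)
    for lo,hi in((.085,.115),(.047,.062)):
        q=P[m&(P[...,2]>lo)&(P[...,2]<hi)];d=q[:,:2]-o;print(lo,len(q),'ax',np.percentile(d@X,[2,98]).round(4),'lat',np.percentile(d@Y,[2,98]).round(4),'zmax',q[:,2].max())
# knob: brass colour
h=cv2.cvtColor(s.px,cv2.COLOR_BGR2HSV);print(h[160+310//5,340+195//5],h[160+250//5,340+200//5])
"
```

```text
top ax 0.0259 lat 0.0004
L ax 0.0236 lat -0.0278
R ax 0.0243 lat 0.0258
0.085 355 ax [-0.0229  0.0267] lat [-0.0225  0.0198] zmax 0.10369654267721007
0.047 378 ax [-0.0248  0.0266] lat [-0.047   0.0438] zmax 0.06158528259615226
0.085 346 ax [-0.0243  0.0239] lat [-0.0202  0.0226] zmax 0.10779501751651743
0.047 294 ax [-0.0259  0.0229] lat [-0.0446  0.0464] zmax 0.06163155180735824
[ 25 178 249] [ 25 102 249]
```

```bash
python3 -c "
from plan import *
s=load('scene9');t=load('top0')
f=lambda x,y,k,u,v:[((x+.5)/k-.5+u,(y+.5)/k-.5+v)]
a=np.radians(16);X=np.array([np.cos(a),np.sin(a)]);Y=np.array([-X[1],X[0]]);o=np.array([.5144,.1372])
for w in (s.plane(f(197,314,5,340,160),.112)[0],t.plane(f(353,262,6,210,190),.114)[0]):
    d=w[:2]-o;print(w,'x',(d@X).round(4),'y',(d@Y).round(4))
"
```

```text
[0.52803122 0.0926804  0.112     ] x 0.0008 y -0.0466
[0.52671083 0.09352125 0.114     ] x -0.0002 y -0.0454
```

{"api": "jog_arm", "payload": {
  "deltas": [
    [[0, 0, 0], [0.001, 0.015, 0.001], 0.6],
    [[0, 0, 0], [0.003, 0.035, 0.001], 0.6],
    [[0, 0, 0], [0.0037, 0.06, 0.0016], 0.6],
    [[0, 0, 0], [0.0037, 0.085, 0.002], 0.6],
    [[0, 0, 0], [0.0037, 0.105, 0.002], 0.6],
    [[0, 0, 0], [0.0037, 0.118, 0.002], 0.6],
    [[0, 0, 0], [0.0037, 0.122, 0.002], 0.6],
    [[0, 0, 0], [0.0037, 0.122, 0.002], 0.6]
  ],
  "force": 40
}}

```text
time: 11.53
eef_pos: [0.5269, 0.0926, 0.0967]
tcp_rot: [0.566, -0.426, 0.424, -0.565]
contact_force: [-0.6, -0.6, 0.3]
opening: 0.601
```

```bash
python3 -c "
from plan import *
delta((.5273,.093,.096),16)
s=grab('scene','scene10')
crop(s,340,170,450,270,'p10',6)
"
```

```text
turn [ 0.0037  0.0022 -0.0019] shift [-0.0003  0.0007  0.0005] | pos [0.5269 0.0926 0.0967] zax [ 0.961  0.278 -0.004] F [-0.6 -0.6  0.3] op 0.601 t 11.53 q [-0.02  0.14  2.02  0.    0.99 -0.3 ]
```

View pics/p10.png

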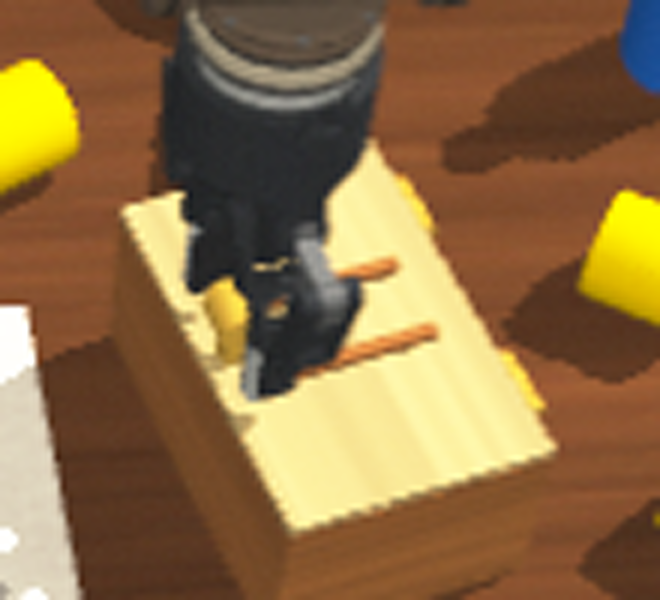

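{"api": "jog_arm", "payload": {
  "deltas": [
    [[0, 0, 0], [0, 0.0005, 0], 0.45],
    [[0, 0, 0], [0, 0.0005, 0], 0.35],
    [[0, 0, 0], [0, 0.0005, 0], 0.25],
    [[0, 0, 0], [0, 0.0005, 0], 0.15],
    [[0, 0, 0], [0, 0.0005, 0], 0.1],
    [[0, 0, 0], [0, 0.0005, 0], 0.1],
    [[0, 0, 0], [0, 0.0005, 0], 0.1],
    [[0, 0, 0], [0, 0.0005, 0], 0.1]
  ],
  "force": 40
}}

```text
time: 12.25
eef_pos: [0.5249, 0.0914, 0.099]
tcp_rot: [0.569, -0.427, 0.422, -0.562]
contact_force: [-12.7, -4.3, 11.1]
opening: 0.247
```

```bash
cat > arc.py <<'E'
from plan import *
s=cur();Rc=R.from_quat(s["tcp_rot"])
# hinge point relative: case y dir
a=np.radians(16);X=np.array([np.cos(a),np.sin(a),0]);Y=np.array([-X[1],X[0],0])
H=np.array([.5144,.1372,.080])+.058*Y
def off(th): # knob centre
    ph=np.radians(17.1)+th;return H+.1088*(-np.cos(ph)*Y+np.sin(ph)*np.array([0,0,1]))
if __name__=="__main__":
    import sys
    th0=float(sys.argv[1]);ths=[float(x) for x in sys.argv[2:]]
    print("pos",s["eef_pos"].round(4),"F",s["contact_force"].round(1),"op",round(s["opening"],3),"t",s["time"],"tcp-knob(th0)",(s["eef_pos"]-off(th0)).round(4))
    delta(s["eef_pos"],16)
    for th in ths: print(th,Rc.inv().apply(off(th)-off(th0)).round(4))
E
python3 arc.py 0 .05 .1 .15 .2 .25 .3 .35 .4 .45 .5
```

```text
pos [0.5249 0.0914 0.099 ] F [-12.7  -4.3  11.1] op 0.247 t 12.25 tcp-knob(th0) [-0.0022 -0.0016 -0.013 ]
turn [ 0.0112  0.0035 -0.0006] shift [0. 0. 0.] | pos [0.5249 0.0914 0.099 ] zax [ 0.96   0.279 -0.011] F [-12.7  -4.3  11.1] op 0.247 t 12.25 q [-0.02  0.13  2.02 -0.    1.   -0.3 ]
0.05 [-0.0017 -0.0052 -0.0001]
0.1 [-0.0037 -0.0102 -0.0001]
0.15 [-0.006  -0.0152 -0.0001]
0.2 [-0.0084 -0.02   -0.0002]
0.25 [-0.0112 -0.0247 -0.0002]
0.3 [-0.0141 -0.0293 -0.0003]
0.35 [-0.0173 -0.0337 -0.0003]
0.4 [-0.0207 -0.038  -0.0004]
0.45 [-0.0243 -0.042  -0.0004]
0.5 [-0.0281 -0.0459 -0.0004]
```

{"api": "jog_arm", "payload": {
  "deltas": [
    [[0.004, 0, 0], [-0.0017, -0.0052, 0], 0.1],
    [[0.008, 0, 0], [-0.0037, -0.0102, 0], 0.1],
    [[0.01, 0, 0], [-0.006, -0.0152, 0], 0.1],
    [[0.01, 0, 0], [-0.0084, -0.02, 0], 0.1],
    [[0.01, 0, 0], [-0.0112, -0.0247, 0], 0.1],
    [[0.01, 0, 0], [-0.0141, -0.0293, 0], 0.1],
    [[0.01, 0, 0], [-0.0173, -0.0337, 0], 0.1],
    [[0.01, 0, 0], [-0.0207, -0.038, 0], 0.1],
    [[0.01, 0, 0], [-0.0243, -0.042, 0], 0.1],
    [[0.01, 0, 0], [-0.0281, -0.0459, 0], 0.1]
  ],
  "force": 40
}}

```text
time: 13.08
eef_pos: [0.517, 0.1189, 0.1447]
tcp_rot: [0.566, -0.425, 0.424, -0.565]
contact_force: [0.8, 1.1, -12.4]
opening: 0.249
```

```bash
python3 -c "
from plan import *
s=grab('scene','scene11')
crop(s,340,150,450,270,'p11',5)"
python3 arc.py .48 .54 .6 .66 .72 .78 .84 .9 .96 1.02 1.08
```

```text
pos [0.5168 0.1196 0.1454] F [-0.3  4.1 -8.9] op 0.247 t 13.1333 tcp-knob(th0) [-0.0029  0.0011 -0.011 ]
turn [ 0.0025  0.0039 -0.0018] shift [0. 0. 0.] | pos [0.5168 0.1196 0.1454] zax [ 0.96   0.279 -0.002] F [-0.3  4.1 -8.9] op 0.247 t 13.13 q [ 0.04  0.06  2.    0.    1.08 -0.25]
0.54 [-0.0047 -0.0045  0.    ]
0.6 [-0.0097 -0.0087  0.    ]
0.66 [-0.015  -0.0126  0.    ]
0.72 [-0.0204 -0.0162  0.    ]
0.78 [-0.0261 -0.0194  0.0001]
0.84 [-0.0319 -0.0223  0.0001]
0.9 [-0.0379 -0.0249  0.0001]
0.96 [-0.0441 -0.0271  0.0001]
1.02 [-0.0504 -0.0289  0.0001]
1.08 [-0.0567 -0.0303  0.0001]
```

View pics/p11.png

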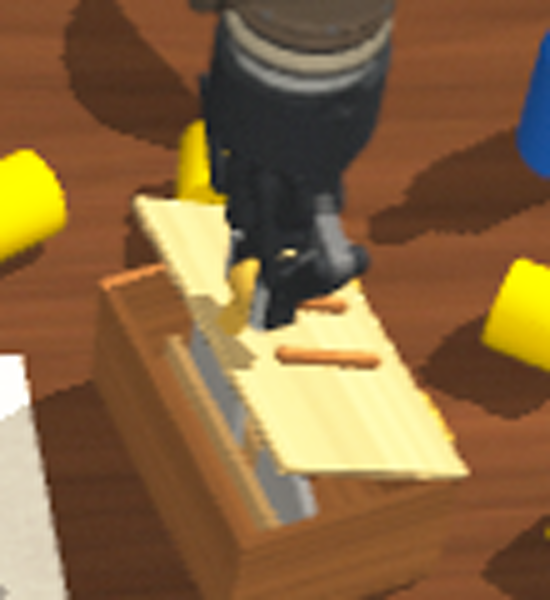

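{"api": "jog_arm", "payload": {
  "deltas": [
    [[0, 0, 0], [-0.0047, -0.0045, 0], 0.1],
    [[0, 0, 0], [-0.0097, -0.0087, 0], 0.1],
    [[0, 0, 0], [-0.015, -0.0126, 0], 0.1],
    [[0, 0, 0], [-0.0204, -0.016, 0], 0.1],
    [[0, 0, 0], [-0.0261, -0.0192, 0], 0.1],
    [[0, 0, 0], [-0.0319, -0.022, 0], 0.1],
    [[0, 0, 0], [-0.0379, -0.0244, 0], 0.1],
    [[0, 0, 0], [-0.0441, -0.0264, 0], 0.1],
    [[0, 0, 0], [-0.0504, -0.028, 0], 0.1],
    [[0, 0, 0], [-0.0567, -0.0292, 0], 0.1]
  ]
}}

```text
time: 13.97
eef_pos: [0.5014, 0.1738, 0.1758]
tcp_rot: [0.566, -0.425, 0.424, -0.565]
contact_force: [2.1, -3.4, -7.5]
opening: 0.244
```

```bash

python3 arc.py 1.08 1.15 1.22 1.29 1.36 1.43 1.5 1.57 1.64 1.71 1.78 1.85
```

```text
pos [0.5014 0.1738 0.1758] F [ 2.1 -3.4 -7.5] op 0.244 t 13.9667 tcp-knob(th0) [-0.0028  0.0008 -0.011 ]
turn [0.0021 0.0042 0.0004] shift [0. 0. 0.] | pos [0.5014 0.1738 0.1758] zax [ 0.96   0.28  -0.002] F [ 2.1 -3.4 -7.5] op 0.244 t 13.97 q [ 0.14  0.02  1.98 -0.    1.14 -0.14]
1.15 [-0.0075 -0.0012  0.    ]
1.22 [-0.0151 -0.0019  0.0001]
1.29 [-0.0227 -0.002   0.0001]
1.36 [-0.0303 -0.0016  0.0001]
1.43 [-0.0379 -0.0007  0.0002]
1.5 [-0.0454  0.0008  0.0002]
1.57 [-0.0527  0.0028  0.0002]
1.64 [-0.0599  0.0052  0.0003]
1.71 [-0.0669  0.0082  0.0003]
1.78 [-0.0737  0.0117  0.0003]
1.85 [-0.0802  0.0156  0.0004]
```

{"api": "jog_arm", "payload": {
  "deltas": [
    [[0, 0, 0], [-0.0075, -0.0012, 0], 0.1],
    [[0, 0, 0], [-0.0151, -0.0019, 0], 0.1],
    [[0, 0, 0], [-0.0227, -0.002, 0], 0.1],
    [[0, 0, 0], [-0.0303, -0.0016, 0], 0.1],
    [[0, 0, 0], [-0.0379, -0.0005, 0], 0.1],
    [[0, 0, 0], [-0.0454, 0.001, 0], 0.1],
    [[0, 0, 0], [-0.0527, 0.003, 0], 0.1],
    [[0, 0, 0], [-0.0599, 0.0055, 0], 0.1],
    [[0, 0, 0], [-0.0669, 0.0085, 0], 0.1],
    [[0, 0, 0], [-0.073, 0.0115, 0], 0.1]
  ]
}}

```text
time: 14.8
eef_pos: [0.4813, 0.2443, 0.1673]
tcp_rot: [0.567, -0.424, 0.424, -0.565]
contact_force: [-2.0, -4.0, 3.2]
opening: 0.24
```

```bash

python3 -c "
from plan import *
s=grab('scene','scene12')
crop(s,340,130,460,270,'p12',5)"
python3 arc.py 1.78 1.8 1.82
```

```text
pos [0.481  0.2454 0.1667] F [-2.2 -2.7  3.3] op 0.247 t 14.85 tcp-knob(th0) [-0.0028  0.0016 -0.0083]
turn [ 0.001   0.0051 -0.0002] shift [0. 0. 0.] | pos [0.481  0.2454 0.1667] zax [ 0.96   0.281 -0.001] F [-2.2 -2.7  3.3] op 0.247 t 14.85 q [ 0.28  0.05  1.97  0.    1.12 -0.  ]
1.8 [-0.0019  0.0011  0.    ]
1.82 [-0.0038  0.0022  0.    ]
```

View pics/p12.png

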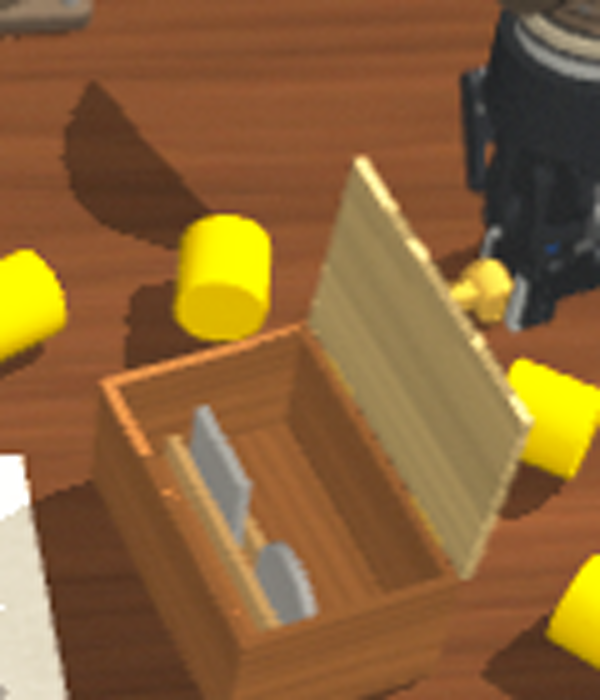

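```bash

python3 -c "
from arc import *
c=load('scene12')
for th in (1.4,1.5,1.55,1.6,1.65,1.7,1.75,1.8,1.85):
    ta=np.array([np.cos(th),np.sin(th)]) 
    tip=[H+.116*(-np.cos(th)*Y+np.sin(th)*np.array([0,0,1]))+sg*.088*X for sg in(-1,1)]
    f=lambda P:((c.proj(P)-[340,130])*5+2).round()[0]
    print(th,f(off(th)),f(tip[0]),f(tip[1]))
print('tcp',f(s['eef_pos']),f(s['eef_pos']+[0,0,.019]))
"
```

```text
1.4 [443. 295.] [299. 175.] [468. 443.]
1.5 [462. 292.] [321. 167.] [492. 434.]
1.55 [472. 291.] [332. 164.] [503. 430.]
1.6 [481. 290.] [343. 161.] [515. 427.]
1.65 [490. 290.] [354. 159.] [526. 424.]
1.7 [499. 291.] [364. 157.] [537. 422.]
1.75 [507. 292.] [375. 155.] [548. 419.]
1.8 [515. 293.] [385. 154.] [559. 418.]
1.85 [522. 294.] [395. 154.] [569. 417.]
tcp [510. 300.] [518. 273.]
```

{"api": "jog_arm", "payload": {
  "deltas": [
    [[0, 0, 0], [0, 0, 0], 0.4],
    [[0, 0, 0], [0, 0, 0], 0.5],
    [[0, 0, 0], [0, 0, 0], 0.5]
  ]
}}

```text
time: 15.1
eef_pos: [0.4815, 0.2462, 0.1679]
tcp_rot: [-0.565, 0.424, -0.424, 0.567]
contact_force: [0.7, 0.2, 0.8]
opening: 0.5
```

```bash

python3 -c "
from arc import *
print(off(1.65));p=off(1.65);delta((p[0],p[1],p[2]-.015),16)
c=grab('scene','scene13')
crop(c,340,130,460,270,'p13',5)"
```

```text
[0.48735471 0.23151813 0.18113307]
turn [-0.0013  0.0049 -0.0018] shift [0.0157 0.0018 0.0015] | pos [0.4815 0.2462 0.1679] zax [0.96  0.28  0.001] F [0.7 0.2 0.8] op 0.5 t 15.1 q [ 0.28  0.05  1.96  0.    1.12 -0.  ]
```

View pics/p13.png

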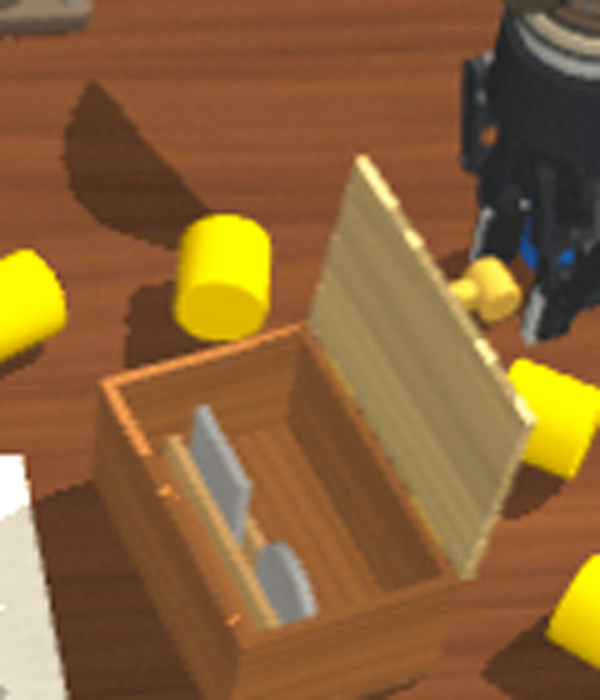

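{"api": "jog_arm", "payload": {
  "deltas": [
    [[0, 0, 0], [0.005, 0.001, 0.001], 0.5],
    [[0, 0, 0], [0.01, 0.001, 0.0015], 0.5],
    [[0, 0, 0], [0.015, 0.001, 0.0015], 0.5],
    [[0, 0, 0], [0.015, 0.001, 0.0015], 0.5],
    [[0, 0, 0], [0.015, 0.001, 0.0015], 0.3],
    [[0, 0, 0], [0.015, 0.001, 0.0015], 0.2],
    [[0, 0, 0], [0.015, 0.001, 0.0015], 0.1],
    [[0, 0, 0], [0.015, 0.001, 0.0015], 0.1],
    [[0, 0, 0], [0.015, 0.001, 0.0015], 0.1],
    [[0, 0, 0], [0.015, 0.001, 0.0015], 0.1]
  ],
  "force": 60
}}

```text
time: 15.98
eef_pos: [0.4849, 0.2316, 0.1665]
tcp_rot: [0.567, -0.426, 0.423, -0.564]
contact_force: [-6.5, -2.5, 4.9]
opening: 0.246
```

```bash
python3 -c "
from plan import *
c=grab('scene','scene14')
crop(c,340,130,460,270,'p14',5)"
python3 arc.py 1.66 1.7 1.74 1.78 1.82 1.86
```

```text
pos [0.4849 0.2316 0.1665] F [-6.8 -1.6  4.1] op 0.248 t 16.0333 tcp-knob(th0) [-0.0021 -0.0009 -0.0142]
turn [ 0.0058  0.0045 -0.0014] shift [0. 0. 0.] | pos [0.4849 0.2316 0.1665] zax [ 0.96   0.28  -0.006] F [-6.8 -1.6  4.1] op 0.248 t 16.03 q [ 0.26  0.05  1.97  0.    1.13 -0.03]
1.7 [-0.004   0.0017  0.    ]
1.74 [-0.0079  0.0036  0.0001]
1.78 [-0.0118  0.0057  0.0001]
1.82 [-0.0155  0.0079  0.0001]
1.86 [-0.0192  0.0102  0.0001]
```

View pics/p14.png

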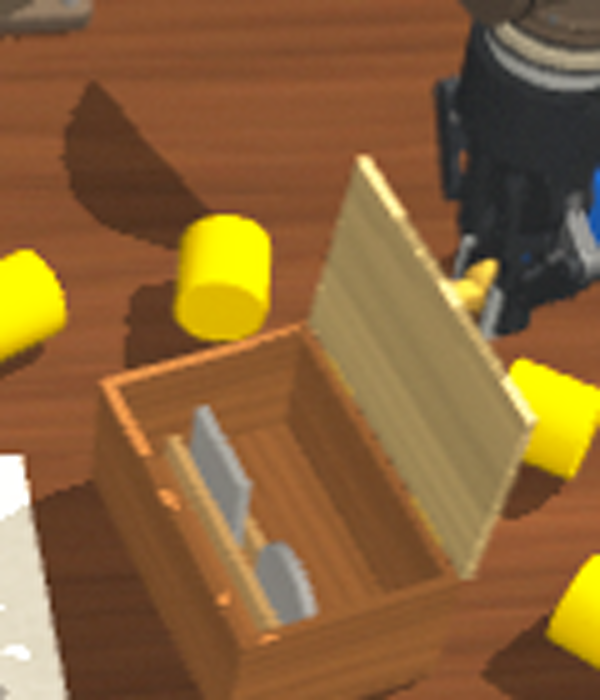

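{"api": "jog_arm", "payload": {
  "deltas": [
    [[0, 0, 0], [-0.002, 0.0008, 0], 0.1],
    [[0, 0, 0], [-0.004, 0.0017, 0], 0.1],
    [[0, 0, 0], [-0.006, 0.0026, 0], 0.1],
    [[0, 0, 0], [-0.008, 0.0036, 0], 0.1],
    [[0, 0, 0], [-0.01, 0.0046, 0], 0.1],
    [[0, 0, 0], [-0.012, 0.0057, 0], 0.1],
    [[0, 0, 0], [-0.014, 0.0068, 0], 0.1],
    [[0, 0, 0], [-0.0155, 0.0079, 0], 0.1],
    [[0, 0, 0], [-0.0155, 0.0079, 0], 0.1]
  ]
}}

```text
time: 16.78
eef_pos: [0.4809, 0.2455, 0.1597]
tcp_rot: [0.568, -0.425, 0.423, -0.564]
contact_force: [-2.4, -3.8, 5.5]
opening: 0.246
```

```bash
python3 -c "
from plan import *
c=grab('scene','scene15')
crop(c,340,130,460,270,'p15',5)"
python3 arc.py 1.82 1.85
```

```text
pos [0.4809 0.2455 0.1597] F [-2.4 -3.9  5.4] op 0.246 t 16.8333 tcp-knob(th0) [-0.0019 -0.0019 -0.0131]
turn [0.0061 0.0057 0.002 ] shift [0. 0. 0.] | pos [0.4809 0.2455 0.1597] zax [ 0.96   0.281 -0.006] F [-2.4 -3.9  5.4] op 0.246 t 16.83 q [ 0.29  0.06  1.97 -0.    1.12  0.  ]
1.85 [-0.0028  0.0017  0.    ]
```

View pics/p15.png

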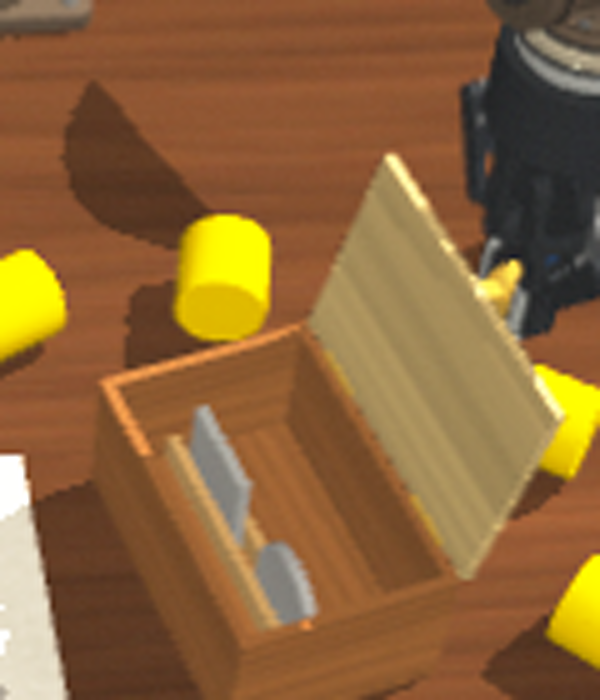

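{"api": "jog_arm", "payload": {
  "deltas": [
    [[0, 0, 0], [0, 0, 0], 0.4],
    [[0, 0, 0], [0, 0, 0], 0.6],
    [[0, 0, 0], [0, 0, 0], 0.6],
    [[0, 0, 0], [0, -0.01, 0], 0.6],
    [[0, 0, 0], [0, -0.03, 0], 0.6],
    [[0, 0, 0], [0, -0.06, 0], 0.6],
    [[0, 0, 0], [0, -0.09, 0], 0.6],
    [[0, 0, 0], [0, -0.1, 0], 0.6],
    [[0, 0, 0], [0, -0.1, 0], 0.6]
  ]
}}

```text
time: 17.58
eef_pos: [0.4833, 0.2467, 0.2643]
tcp_rot: [-0.566, 0.423, -0.425, 0.566]
contact_force: [0.2, 0.1, 0.2]
opening: 0.598
```

```bash
python3 -c "
from plan import *
c=grab('scene','scene16');t=grab('top','top16')
crop(c,345,175,425,275,'p16',6);crop(t,210,180,300,280,'p16t',6)
delta((.557,.141,.26),-74)"
```

```text
turn [ 0.0065 -1.565  -0.0036] shift [ 0.122  -0.0009  0.0433] | pos [0.4811 0.2459 0.2592] zax [ 0.96   0.281 -0.006] F [-0.1 -0.5 -0.4] op 0.598 t 17.68 q [ 0.29 -0.03  1.87 -0.    1.3   0.  ]
```

View pics/p16.png

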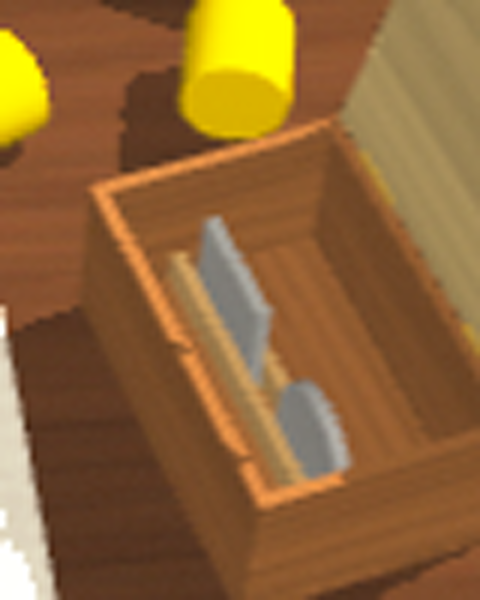

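View pics/p16t.png

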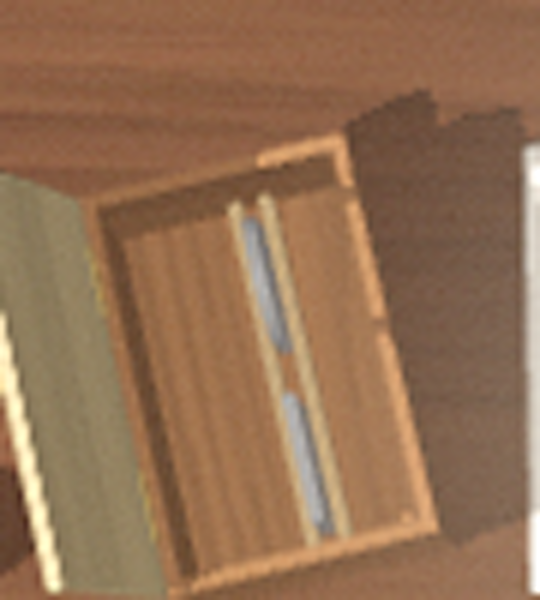

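```bash
python3 -c "
from plan import *
s=load('scene16');t=load('top16')
f=lambda x,y,k,u,v:[((x+.5)/k-.5+u,(y+.5)/k-.5+v)]
a=np.radians(16);X=np.array([np.cos(a),np.sin(a)]);Y=np.array([-X[1],X[0]]);o=np.array([.5144,.1372])
for n,w in (('rnd scene apex',s.plane(f(306,384,6,345,175),.064)[0]),('rnd top mid left',t.plane(f(259,283,6,210,180),.066)[0]),('rnd top end far',t.plane(f(247,218,6,210,180),.038)[0]),('rnd top end near',t.plane(f(288,352,6,210,180),.038)[0]),('sq scene c1',s.plane(f(213,218,6,345,175),.06)[0]),('sq scene c2',s.plane(f(268,308,6,345,175),.06)[0]),
 ('sq t1',t.plane(f(287,393,6,210,180),.06)[0]),('sq t2',t.plane(f(318,533,6,210,180),.06)[0])):
    d=w[:2]-o;print(n,w.round(4),'x',(d@X).round(4),'y',(d@Y).round(4))
print('pred',o+.042*X-.008*Y)
hsv=cv2.cvtColor(t.px,cv2.COLOR_BGR2HSV)
m=((t.px[...,0].astype(int)-t.px[...,2])>0).astype(np.uint8);m[:205]=0;m[275:]=0;m[:,:245]=0;m[:,270:]=0
n,l,st,c=cv2.connectedComponentsWithStats(m);print(st,c)
for i in range(1,n):
  if st[i,4]>20:
    q=np.argwhere(l==i)[:,::-1];W=t.plane(q,.055)[:,:2]-o;print(c[i],'x',np.percentile(W@X,[2,50,98]).round(4),'y',np.percentile(W@Y,[2,50,98]).round(4))
"
```

```text
rnd scene apex [0.5437 0.1363 0.064 ] x 0.0279 y -0.009
rnd top mid left [0.5503 0.14   0.066 ] x 0.0353 y -0.0072
rnd top end far [0.5839 0.1506 0.038 ] x 0.0705 y -0.0063
rnd top end near [0.5251 0.1296 0.038 ] x 0.0082 y -0.0103
sq scene c1 [0.4502 0.1111 0.06  ] x -0.0689 y -0.0074
sq scene c2 [0.5003 0.1274 0.06  ] x -0.0162 y -0.0055
sq t1 [0.5039 0.1263 0.06  ] x -0.013 y -0.0076
sq t2 [0.4442 0.1102 0.06  ] x -0.0749 y -0.0066
pred [0.55697809 0.14108668]
[[     0      0    640    480 307200]] [[319.5 239.5]]
```

{"api": "jog_arm", "payload": {
  "deltas": [
    [[0, -0.08, 0], [0.008, 0, 0.003], 0.4],
    [[0, -0.19, 0], [0.018, 0, 0.006], 0.4],
    [[0.001, -0.3, 0], [0.03, 0, 0.01], 0.4],
    [[0.002, -0.42, 0], [0.042, 0, 0.014], 0.4],
    [[0.003, -0.54, 0], [0.054, 0, 0.018], 0.4],
    [[0.003, -0.66, 0], [0.066, 0, 0.022], 0.4],
    [[0.003, -0.78, 0], [0.078, 0, 0.026], 0.4],
    [[0.003, -0.9, 0], [0.09, 0, 0.03], 0.4],
    [[0.003, -1.02, 0], [0.1, 0, 0.035], 0.4],
    [[0.003, -1.14, 0], [0.11, 0, 0.04], 0.4]
  ]
}}

```text
time: 18.52
eef_pos: [0.5494, 0.1509, 0.2557]
tcp_rot: [0.706, -0.053, 0.046, -0.704]
contact_force: [0.2, -0.2, -0.2]
opening: 0.4
```

```bash
python3 -c "
from plan import *
delta((.5561,.1408,.15),106)"
```

```text
turn [ 0.0012 -0.4194 -0.0095] shift [ 0.009   0.1057 -0.0087] | pos [0.5494 0.1509 0.2557] zax [ 0.14   0.99  -0.003] F [ 0.2 -0.2 -0.2] op 0.4 t 18.52 q [ 0.09  0.04  1.81 -0.    1.3  -1.34]
```

{"api": "jog_arm", "payload": {
  "deltas": [
    [[0, -0.1, -0.004], [0.005, 0.01, -0.004], 0.4],
    [[0, -0.2, -0.008], [0.009, 0.03, -0.0087], 0.4],
    [[0, -0.3, -0.008], [0.009, 0.05, -0.0087], 0.4],
    [[0, -0.4, -0.008], [0.009, 0.075, -0.0087], 0.4],
    [[0, -0.42, -0.008], [0.009, 0.1, -0.0087], 0.4],
    [[0, -0.42, -0.008], [0.009, 0.1057, -0.0087], 0.4],
    [[0, -0.42, -0.008], [0.009, 0.1057, -0.0087], 0.4]
  ]
}}

```text
time: 19.1
eef_pos: [0.5529, 0.1406, 0.1451]
tcp_rot: [0.7, 0.094, -0.102, -0.7]
contact_force: [-1.0, 0.3, -0.0]
opening: 0.4
```

```bash
python3 -c "
from plan import *
delta((.5561,.1408,.032),106)
c=grab('scene','scene17')
crop(c,340,150,440,275,'p17',5)"
```

```text
turn [-0.0013 -0.0003 -0.0111] shift [ 0.0044  0.1131 -0.0009] | pos [0.5529 0.1406 0.1451] zax [-0.275  0.961  0.001] F [-1.   0.3 -0. ] op 0.4 t 19.1 q [ 0.07  0.15  1.9  -0.    1.1  -1.78]
```

View pics/p17.png

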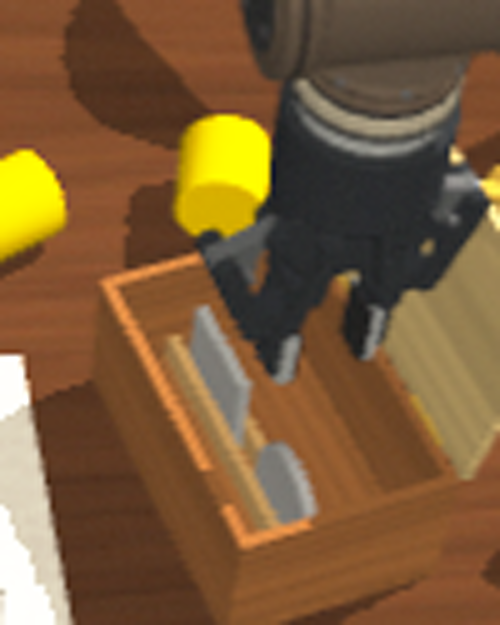

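```bash
python3 -c "
from plan import *
c=load('scene17');s=cur();Rc=R.from_quat(s['tcp_rot'])
P=c.cloud();b=c.px.astype(int);m=(c.rz>0)&((b.max(2)-b.min(2))<35)&(b.max(2)<140)
q=(P[m]-s['eef_pos'])@Rc.as_matrix();q=q[(np.abs(q[:,0])<.06)&(np.abs(q[:,2])<.1)&(q[:,1]<0.01)&(q[:,1]>-.2)]
for y in np.arange(-.16,.01,.01):
    w=q[(q[:,1]>=y)&(q[:,1]<y+.01)]
    if len(w)>3: print(y.round(2),len(w),np.percentile(w[:,2],[1,99]).round(3))
"
```

```text
-0.16 114 [-0.037  0.022]
-0.15 115 [-0.037  0.025]
-0.14 105 [-0.036  0.025]
-0.13 38 [-0.037  0.009]
-0.12 37 [-0.04  -0.024]
-0.11 123 [-0.06   0.058]
-0.1 197 [-0.065  0.065]
-0.09 102 [-0.062  0.062]
-0.08 96 [-0.057  0.059]
-0.07 110 [-0.056  0.055]
-0.06 106 [-0.05  0.05]
-0.05 74 [-0.045  0.045]
-0.04 40 [-0.029  0.067]
-0.03 46 [-0.03   0.063]
-0.02 44 [-0.03  0.03]
-0.01 28 [-0.025  0.082]
```

{"api": "jog_arm", "payload": {
  "deltas": [
    [[0, 0, -0.006], [0.0044, 0.01, -0.001], 0.25],
    [[0, 0, -0.01], [0.0044, 0.025, -0.001], 0.25],
    [[0, 0, -0.01], [0.0044, 0.04, -0.001], 0.25],
    [[0, 0, -0.01], [0.0044, 0.055, -0.001], 0.25],
    [[0, 0, -0.01], [0.0044, 0.065, -0.001], 0.25],
    [[0, 0, -0.01], [0.0044, 0.065, -0.001], 0.25],
    [[0, 0, -0.01], [0.0044, 0.065, -0.001], 0.25]
  ]
}}

```text
time: 19.73
eef_pos: [0.5591, 0.141, 0.083]
tcp_rot: [-0.7, -0.1, 0.097, 0.701]
contact_force: [0.6, -0.3, -0.4]
opening: 0.246
```

```bash
python3 -c "
from plan import *
delta((.5561,.1408,.036),106)
c=grab('scene','scene18')
crop(c,340,150,440,275,'p18',6)
s=cur();Rc=R.from_quat(s['tcp_rot'])
P=c.cloud();b=c.px.astype(int);m=(c.rz>0)&((b.max(2)-b.min(2))<35)&(b.max(2)<140)
q=(P[m]-s['eef_pos'])@Rc.as_matrix();q=q[(np.abs(q[:,0])<.06)&(np.abs(q[:,2])<.1)&(q[:,1]<0.01)&(q[:,1]>-.2)]
for y in np.arange(-.12,.01,.01):
    w=q[(q[:,1]>=y)&(q[:,1]<y+.01)]
    if len(w)>3: print(y.round(2),len(w),np.percentile(w[:,2],[1,99]).round(3))
"
```

```text
turn [-0.0003 -0.0002  0.0039] shift [-0.0031  0.0469  0.0006] | pos [0.5591 0.141  0.083 ] zax [-0.275  0.961  0.   ] F [ 0.6 -0.3 -0.4] op 0.246 t 19.73 q [ 0.07  0.24  1.93  0.    0.97 -1.78]
-0.12 38 [-0.041 -0.024]
-0.11 100 [-0.053  0.051]
-0.1 177 [-0.064  0.062]
-0.09 100 [-0.062  0.061]
-0.08 86 [-0.055  0.055]
-0.07 79 [-0.05   0.083]
-0.06 102 [-0.043  0.081]
-0.05 59 [-0.036  0.075]
-0.04 31 [-0.023  0.017]
-0.03 38 [-0.024  0.023]
-0.02 39 [-0.023  0.052]
-0.01 21 [-0.018  0.022]
```

View pics/p18.png

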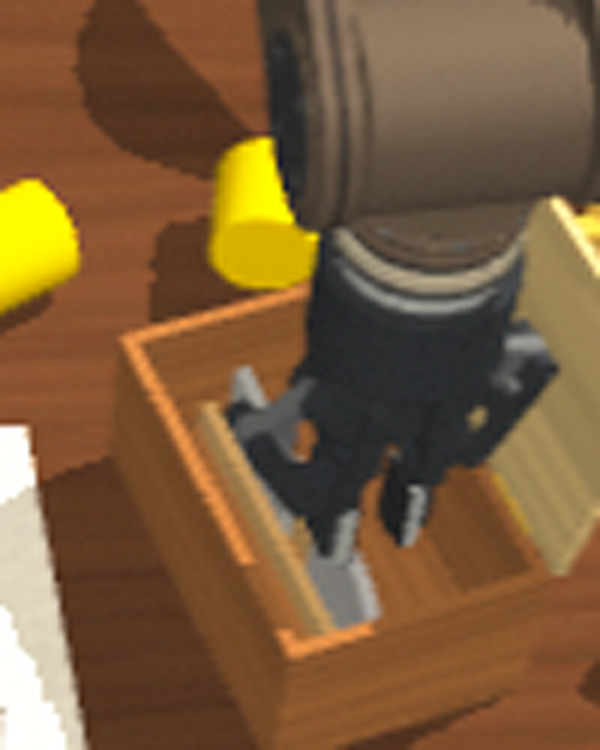

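{"api": "jog_arm", "payload": {
  "deltas": [
    [[0, 0, 0.003], [-0.003, 0.01, 0.0005], 0.25],
    [[0, 0, 0.003], [-0.003, 0.02, 0.0005], 0.25],
    [[0, 0, 0.003], [-0.003, 0.03, 0.0005], 0.25],
    [[0, 0, 0.003], [-0.003, 0.04, 0.0005], 0.25],
    [[0, 0, 0.003], [-0.003, 0.047, 0.0005], 0.25],
    [[0, 0, 0.003], [-0.003, 0.047, 0.0005], 0.25],
    [[0, 0, 0.003], [-0.003, 0.047, 0.0005], 0.25]
  ]
}}

```text
time: 20.37
eef_pos: [0.5563, 0.1407, 0.0357]
tcp_rot: [-0.7, -0.099, 0.098, 0.7]
contact_force: [-0.1, -0.5, 0.5]
opening: 0.248
```

```bash
python3 -c "
from plan import *
delta((.5561,.1408,.036),106)
c=grab('scene','scene19')
crop(c,340,150,440,275,'p19',6)
"
```

```text
turn [-0.0003 -0.0002  0.0006] shift [-0.0001 -0.0003  0.0001] | pos [0.5563 0.1407 0.0357] zax [-0.275  0.961  0.   ] F [-0.1 -0.5  0.5] op 0.248 t 20.37 q [ 0.07  0.31  1.95  0.    0.89 -1.78]
```

View pics/p19.png

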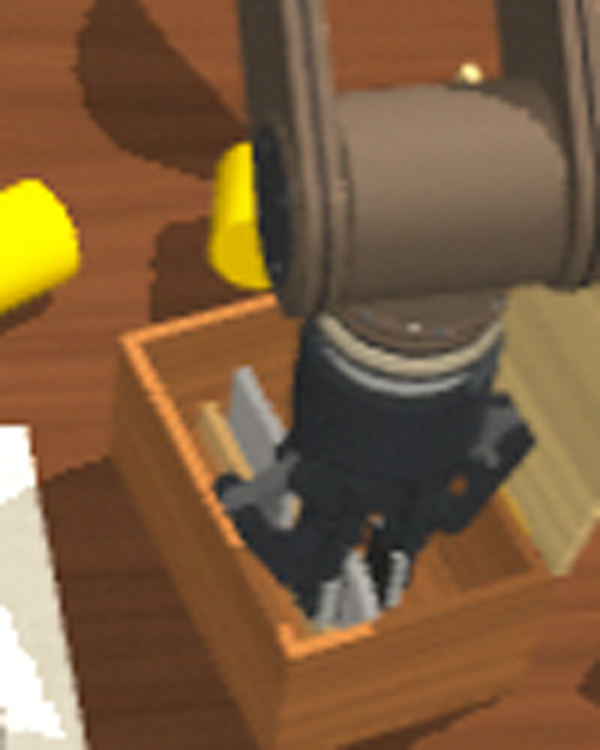

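{"api": "jog_arm", "payload": {
  "deltas": [
    [[0, 0, 0], [0, 0, 0], 0.18],
    [[0, 0, 0], [0, 0, 0], 0.12],
    [[0, 0, 0], [0, 0, 0], 0.06],
    [[0, 0, 0], [0, 0, 0], 0.02],
    [[0, 0, 0], [0, 0, 0], 0],
    [[0, 0, 0], [0, 0, 0], 0],
    [[0, 0, 0], [0, 0, 0], 0]
  ],
  "force": 60
}}

```text
time: 21.0
eef_pos: [0.5575, 0.1408, 0.0372]
tcp_rot: [-0.7, -0.1, 0.097, 0.7]
contact_force: [-0.2, -0.3, 3.7]
opening: 0.059
```

```bash
python3 -c "
from plan import *
delta((.5561,.1408,.036),106)
"
```

```text
turn [ 0.0003 -0.0002  0.0035] shift [-0.0014  0.0012  0.0004] | pos [0.5575 0.1408 0.0372] zax [-0.275  0.961 -0.   ] F [-0.2 -0.3  3.7] op 0.059 t 21.0 q [ 0.07  0.31  1.95  0.    0.89 -1.78]
```

{"api": "jog_arm", "payload": {
  "deltas": [
    [[0, 0, 0], [0, -0.004, 0], 0],
    [[0, 0, 0], [0, -0.01, 0], 0],
    [[0, 0, 0], [0, -0.02, 0], 0],
    [[0, 0, 0], [0, -0.032, 0], 0],
    [[0, 0, 0], [0, -0.046, 0], 0],
    [[0, 0, 0], [0, -0.06, 0], 0],
    [[0, 0, 0], [0, -0.075, 0], 0],
    [[0, 0, 0], [0, -0.09, 0], 0],
    [[0, 0, 0], [0, -0.105, 0], 0],
    [[0, 0, 0], [0, -0.12, 0], 0]
  ]
}}

```text
time: 21.83
eef_pos: [0.557, 0.1408, 0.1591]
tcp_rot: [-0.7, -0.1, 0.097, 0.7]
contact_force: [0.0, -0.0, -2.2]
opening: 0.059
```

```bash
python3 -c "
from plan import *
delta((.531,-.038,.2),106)
c=grab('scene','scene20')
crop(c,340,130,440,255,'p20',6)
"
```

```text
turn [ 0.0004 -0.0002  0.0044] shift [-0.0741 -0.0411 -0.1647] | pos [0.557  0.1408 0.1591] zax [-0.275  0.961 -0.   ] F [ 0.  -0.  -2.2] op 0.059 t 21.83 q [ 0.07  0.14  1.89  0.    1.11 -1.78]
```

View pics/p20.png

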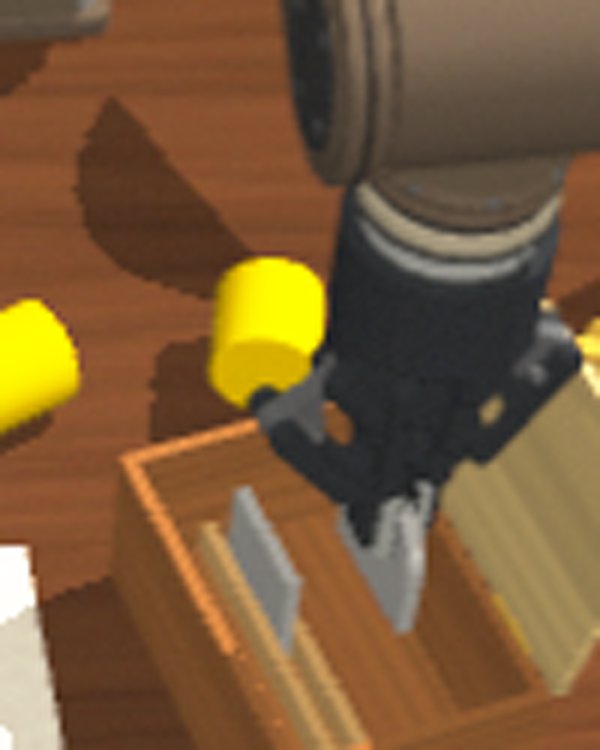

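{"api": "jog_arm", "payload": {
  "deltas": [
    [[0, 0, 0], [0, -0.015, 0], 0],
    [[0, 0, 0], [0, -0.03, 0], 0],
    [[0, 0, 0.001], [-0.005, -0.04, -0.01], 0],
    [[0, 0, 0.002], [-0.014, -0.041, -0.03], 0],
    [[0, 0, 0.003], [-0.025, -0.041, -0.055], 0],
    [[0, 0, 0.004], [-0.037, -0.041, -0.082], 0],
    [[0, 0, 0.004], [-0.049, -0.041, -0.109], 0],
    [[0, 0, 0.004], [-0.06, -0.041, -0.134], 0],
    [[0, 0, 0.004], [-0.068, -0.041, -0.152], 0],
    [[0, 0, 0.004], [-0.073, -0.041, -0.162], 0]
  ]
}}

```text
time: 22.72
eef_pos: [0.5323, -0.0375, 0.2033]
tcp_rot: [0.701, 0.1, -0.095, -0.7]
contact_force: [0.4, -0.6, -1.8]
opening: 0.059
```

{"api": "jog_arm", "payload": {
  "deltas": [
    [[0, 0, 0], [0, 0, 0], 0],
    [[0, 0, 0], [0, 0, 0], 0],
    [[0, 0, 0], [0, 0, 0], 0]
  ]
}}

```text
time: 22.97
eef_pos: [0.5322, -0.037, 0.2033]
tcp_rot: [0.701, 0.1, -0.096, -0.7]
contact_force: [0.3, 1.2, -0.3]
opening: 0.058
```

```bash
python3 -c "
from plan import *
delta((.531,-.038,.2),106)
c=grab('scene','scene21');t=grab('top','top21')
crop(c,270,130,370,300,'p21',4)
"
```

```text
turn [ 0.0018 -0.0022  0.0058] shift [-0.0015  0.0032 -0.0006] | pos [ 0.5322 -0.037   0.2033] zax [-0.274  0.962 -0.002] F [ 0.3  1.2 -0.3] op 0.058 t 22.97 q [-0.26 -0.    1.95  0.    1.19 -2.11]
```

View pics/p21.png

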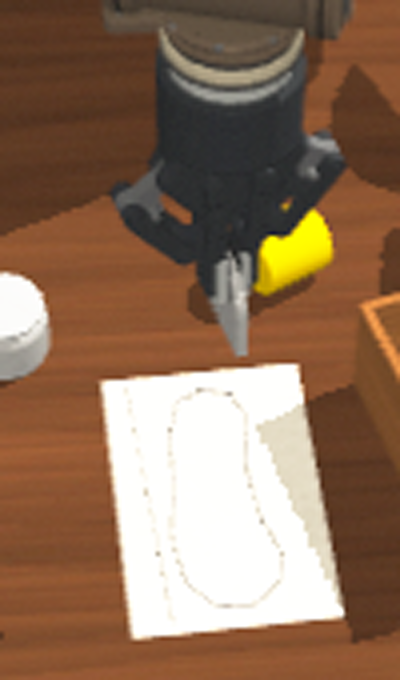

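View pics/scene21.png

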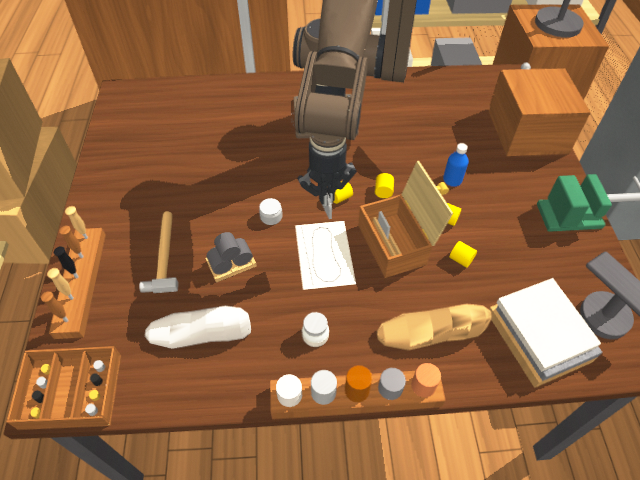

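{"api": "jog_arm", "payload": {
  "deltas": [
    [[0.001, 0, 0.004], [-0.001, 0.003, -0.0005], 0],
    [[0.001, 0, 0.004], [-0.001, 0.003, -0.0005], 0],
    [[0.001, 0, 0.004], [-0.001, 0.003, -0.0005], 0],
    [[0.001, 0, 0.004], [-0.001, 0.003, -0.0005], 0],
    [[0.001, 0, 0.004], [-0.001, 0.003, -0.0005], 0],
    [[0.001, 0, 0.004], [-0.001, 0.003, -0.0005], 0],
    [[0.001, 0, 0.004], [-0.001, 0.003, -0.0005], 0],
    [[0.001, 0, 0.004], [-0.001, 0.003, -0.0005], 0]
  ]
}}

```text
time: 23.73
eef_pos: [0.5316, -0.0373, 0.2003]
tcp_rot: [0.701, 0.099, -0.097, -0.7]
contact_force: [-0.2, -1.3, -1.6]
opening: 0.06
```

```bash
python3 -c "
from plan import *
delta((.531,-.038,.2),106)
print(cur()['dq'].round(4))
c=grab('scene','scene22');t=grab('top','top22')
a=cv2.resize(c.px[170:280,190:300],None,fx=3.5,fy=3.5,interpolation=2);b=cv2.resize(c.px[150:260,300:460],None,fx=2.6,fy=3.5,interpolation=2)
cv2.imwrite('pics/p22.png',np.hstack([a,b]))
s=cur();P=c.cloud();Q=P[(np.abs(P[...,0]-.531)<.05)&(np.abs(P[...,1]+.038)<.03)&(P[...,2]>.16)&(P[...,2]<.195)]
print(len(Q),Q.mean(0),Q.min(0),Q.max(0))
"
```

```text
turn [ 0.001  -0.001   0.0018] shift [-0.0007  0.0003 -0.0005] | pos [ 0.5316 -0.0373  0.2003] zax [-0.275  0.962 -0.001] F [-0.2 -1.3 -1.6] op 0.06 t 23.73 q [-0.26 -0.    1.96  0.    1.18 -2.11]
[-0.0004 -0.0002  0.0003 -0.0009  0.0004 -0.0015]
54 [ 0.54638745 -0.0338332   0.18186862] [ 0.51369321 -0.04383686  0.16924051] [ 0.55993678 -0.02653032  0.19477704]
```

View pics/p22.png

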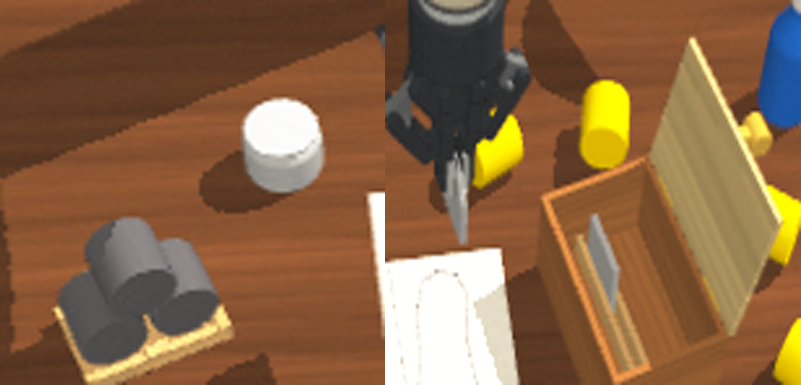

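```bash
python3 -c "
from plant import ctrl
print(ctrl.sign_off(), ctrl.get_state()['time'])"
```

```text
the job is handed in; nothing more can be done
the job is handed in; nothing more can be done
```

The job is done and handed in at about 24 s of the 72 s allowed. I did the steps in the order asked:

- **Weight:** It lies in the gap on the two cradle weights as a pyramid. The camera checks put it in line with them to about 1–2 mm.
- **Flap:** It was swung open by its knob to about 1.82 rad and stayed there after I let go. The grip slid towards the knob's rim on the first swing, with the flap at about 1.65 rad. I re-gripped the knob and finished the swing.
- **Rounded plate:** It was drawn straight up out of the groove, and the last picture shows the square-topped plate still in its place.

In the last check the tool tip was at (0.532, -0.037, 0.200), against a measured sheet middle of (0.531, -0.038). The plate was upright and gripped (opening 0.06). Its lower edge was at about 0.17 m, so its centre is about 0.20 m above the bench, and the arm was still.

In the pictures none of the other things on the bench had moved. The highest force reading I saw after any move was about 17 N. No final check failed. In an early look before setting the weight down, the camera and touch estimates of the cradle's centre differed by 2–3 mm sideways. I corrected for that by feel while lowering the weight.

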